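# Get the drip station ready for service

### The job

Get the café's drip station ready: stand every tamper that was left in the open drip tray upright on the rubber mat, then fit the drip grate by hooking its rear edge, tilted, under the tray's notched fence and lowering the front until it lies flat in the tray. Then stand every steel cup on the grate and push each one home into a V notch of its own, upright and touching both faces. Leave the jar and the tin standing where they are.

Things in the scene. Friction and masses are not known exactly. Their poses are not given: they have to be found in the camera images.
- tray: Fixed steel drip tray, 174 (x) x 264 (y) mm. Origin: centre of its underside, on the counter; +x to its rear (the fence, away from the robot), y along the fence, z up. Inside faces of the walls: x = -80, +80, y = -126, +126 mm; floor top z = 5. Front and side walls (6 mm thick) reach z = 35, the rear wall (8 mm) z = 92. All mm, tray's frame, here and below.
- tray_ledge (a point): Middle of the rear ledge's front edge (tray x = 45, y = 0, z = 24 mm). The grate rests on this ledge (x 45 to 80) and on a front ledge (x -80 to -68), both with top at z = 24 mm.
- tray_lip (a point): Lower front edge of the fence at its middle notch (tray x = 62, y = 0, z = 36 mm). The fence, aluminium on the rear wall, reaches from x = 62 to 80 and z = 36 to 92 mm and forms three 90-degree V notches open to -x, at y = -80, 0, +80 mm. Its underside is the lip the grate's rear edge hooks under, 12 mm above the rear ledge.
- grate: Loose steel drip grate with dark slots: a flat panel 154 (x) x 240 (y) x 6 mm, about 0.3 kg, with a black upright pull fin. Starts flat on the counter left or right of the tray. Origin: centre of its underside; z up. Front edge x = -77 mm; rear edge (to hook) x = +77 mm. Fitted, its axes are parallel to the tray's, with 6 mm of play in x and 12 mm in y.
- grate_fin (a point): Point to grip on the grate's pull fin: at x = -62, y = 0, z = 32 mm in the grate's frame. The fin is 8 mm thick (x), 50 mm wide (y), and stands from the grate's top (z = 6 mm) up to z = 46 mm.
- grate_rear (a point): Middle of the lower rear edge of the grate (x = +77, y = 0, z = 0 mm in its frame).
- mat: Fixed black rubber mat lying on the counter left or right of the tray, 100 (x) x 150 (y) x 4 mm. Origin: centre of its underside. It has room for two tampers side by side along its y.
- seat0 (a point): Where the centre of a cup's underside lies when the cup is home in the right-hand (y = -80 mm) V notch: on the fitted grate's top, at x = 49.8, z = 30 mm in the tray's frame. Axes as the tray's.
- seat1 (a point): Where the centre of a cup's underside lies when the cup is home in the middle (y = 0) V notch: on the fitted grate's top, at x = 49.8, z = 30 mm in the tray's frame. Axes as the tray's.
- seat2 (a point): Where the centre of a cup's underside lies when the cup is home in the left-hand (y = +80 mm) V notch: on the fitted grate's top, at x = 49.8, z = 30 mm in the tray's frame. Axes as the tray's.
- cup0: Steel cup with a dark band, upright round, 54 mm across, 70 mm tall, about 0.18 kg with a heavy foot, open at the top. Stands on the counter in front of the tray. Origin: centre of its underside; z up. Two or three of the three cups are present.
- cup1: Steel cup with a dark band, upright round, 54 mm across, 70 mm tall, about 0.18 kg with a heavy foot, open at the top. Stands on the counter in front of the tray. Origin: centre of its underside; z up. Two or three of the three cups are present.
- cup2: Steel cup with a dark band, upright round, 54 mm across, 70 mm tall, about 0.18 kg with a heavy foot, open at the top. Stands on the counter in front of the tray. Origin: centre of its underside; z up. Two or three of the three cups are present.
- tamper0: Coffee tamper standing in the open tray: steel foot 52 mm across and 24 mm high, upright wooden handle 26 mm across up to 86 mm; about 0.35 kg. Origin: centre of its underside; z up its handle.
- tamper1: Coffee tamper standing in the open tray: steel foot 52 mm across and 24 mm high, upright wooden handle 26 mm across up to 86 mm; about 0.35 kg. Origin: centre of its underside; z up its handle.
- jar: Bystander: amber jar with a wooden lid, 58 mm across, 75 mm tall, standing among the cups. Origin: centre of its underside. To be left alone.
- tin: Bystander: dark tin with a paper label, 56 mm across, 80 mm tall, standing among the cups. Origin: centre of its underside. To be left alone.

How it is judged:
On the way, in this order (a step that is already met when the one before it is completed fails the run):
1. every tamper stands upright on the mat (x of tamper0 in the frame of mat between -0.042 and 0.042 m and y of tamper0 in the frame of mat between -0.065 and 0.065 m and angle between each of tamper0, tamper1's own z axis and vertical below 0.06 rad and height (world z) of each of tamper0, tamper1 below 0.01 m and linear speed of each of tamper0, tamper1 below 0.02 m/s and x of tamper1 in the frame of mat between -0.042 and 0.042 m and y of tamper1 in the frame of mat between -0.065 and 0.065 m), for 0.2 s.
2. the grate, still tilted, has its rear edge under the fence (angle between grate's own z axis and vertical between 0.03 and 0.5 rad and x of grate_rear in the frame of tray above 0.066 m and z of grate_rear in the frame of tray between 0.018 and 0.034 m), for 0.1 s.
3. the grate lies flat in the tray (x of grate_rear in the frame of tray between 0.07 and 0.084 m and z of grate in the frame of tray between 0.021 and 0.0275 m and y of grate in the frame of tray between -0.01 and 0.01 m and angle between grate's own z axis and vertical below 0.02 rad), for 0.2 s.
At the end, for the whole second after the job is handed in: Grate flat in the tray (0.02 rad), rear edge under the fence; each tamper upright on the mat, its centre within 42 mm (x) and 65 mm (y) of the mat's; each cup upright on the grate in a notch, within 6 mm of its seat; all at rest. Jar and tin moved under 60 mm (all of step 1 and all of step 3 and linear speed of each of grate, cup0, cup1, cup2 below 0.02 m/s and (distance between cup0 and seat0 below 0.006 m or distance between cup0 and seat1 below 0.006 m or distance between cup0 and seat2 below 0.006 m) and angle between each of cup0, cup1, cup2's own z axis and vertical below 0.05 rad and (distance between cup1 and seat0 below 0.006 m or distance between cup1 and seat1 below 0.006 m or distance between cup1 and seat2 below 0.006 m) and (distance between cup2 and seat0 below 0.006 m or distance between cup2 and seat1 below 0.006 m or distance between cup2 and seat2 below 0.006 m)); the robot touches nothing.
It fails at once if the jar is knocked over or moved by more than 60 mm (distance of jar from where it was at the start of the episode above 0.06 m or angle between jar's own z axis and vertical above 0.5 rad).
It fails at once if the tin is knocked over or moved by more than 60 mm (distance of tin from where it was at the start of the episode above 0.06 m or angle between tin's own z axis and vertical above 0.5 rad).
Of cup0, cup1, cup2 only 2 to 3 are there at a start; the rules pass over those that are not, and their reading is None.
At some moment in a run one of cup0, cup1, cup2, tamper0, tamper1 may be knocked a few centimetres aside while the robot is not near it.
It also fails if it takes over 210 s, if anything falls off the work surface, if the arm or the gripper's body presses on something with over 40 N, if the wrist force passes 120 N, or if a joint passes its speed limit or range.

### The arm

A 6-joint arm with a two-finger parallel gripper is mounted at the origin on the work surface. World frame = base frame: x ahead of the robot, y to its left, z up, the work surface at z = 0. Lengths are in m, angles in rad, forces in N, time in s.
With the tool pointing down it reaches from about 0.275 to 0.825 m from the base axis. Payload 4.9 kg.
Tool frame: the origin (TCP) lies midway between the tips of the shut fingers; the grasp point (between the pads) lies 19 mm behind it; z points along the fingers, y is the line along which they close (so a half turn about z gives the same grasp; the last joint's range is limited). The gripper opens to 85 mm and grips with 20 to 120 N. Pads are 22 mm wide; open, the fingers measure 114 mm over their backs; the gripper's body (76 mm by 85 mm) begins 54 mm behind the grasp point. The pads swing forward as they close: fully open they stand 13 mm farther back than shut.
Start: joints at [-1.24, 0.326, -0.193, 1.052, 0, 1.437], TCP at [0.247, -0.492, 0.231] pointing down, gripper open.
Joint ranges: [-2.65, 2.65], [-0.97, 1.79], [-1.3, 1.35], [-1.93, 2.1], [-1.47, 1.37], [-3.14, 3.14]. Speed limits (rad/s): [2.57, 2.57, 3.14, 3.14, 3.14, 3.14].

### API

Orientations are given as a 3x3 rotation matrix whose columns are the frame's x, y, z axes.
In Python, from bench import bot, imaging gives the robot as it stands (bot), with the cameras (imaging).
- The arm moves only by the shell command python3 drive.py 'ROWS'. ROWS is a JSON list of rows, 1 to 5 of them, each of 5 numbers: the opening from 0.0 (shut) to 1.0 (fully open), then dx, dy, dz in m, then a turn about the tool's z in rad; each row is the pose to reach, as a shift and turn from the pose commanded when the command began, along the tool's axes at that moment; what a row does not reach only later rows make up. A row lasts 1/10 s, in which the tool goes at most 0.05 m and 0.15 rad, less where a joint would pass 70% of its speed; a pose out of reach is approached as far as the arm can. The fingers move at their own pace and stop on an object; the grip force is fixed at half the most. Time passes only in rows, so rows that do not move let the fingers close. It prints the time, the measured TCP pose, the force, the opening and the grip force at its end.
- bot.get_obs(): the state, without advancing time (a new reading comes with each control period).
- imaging.camera(name): name is "scene" or "top" or "wrist"; returns a dict with "image" (420x560x3 uint8, red, green, blue), "camera_matrix" (3x3 intrinsics, pixels), "dist" ([k1, k2, p1, p2, k3] as OpenCV has them; the pictures are not rectified), "rvec" (rotation vector, rad) and "tvec" (3), from world to camera coordinates, as OpenCV has them. Camera axes: x right, y down, z forward; pixel columns grow to the right and rows downward; lengths in m; the calibration is good to about 2 mm. A picture is of the moment at which its call begins. There is no depth.
- bot.finish_job(): hands the job in; it is judged then, once.
The state is a dict: "t": time; "joints": joint angles; "joint_vel": joint speeds; "effort": joint torques, N m; "tool_pos": TCP position; "eef_rot": TCP orientation; "wrist_force": force on the tool from outside, world axes, zero at the start; "moment": the same for the moment, N m; "opening": opening from 0.0 (shut) to 1.0 (fully open); "grasp_force": force on a finger pad.
Only numpy, scipy, OpenCV 4.12 (cv2) and the standard library are available. Lean on these libraries where they do the work, as an engineer would, in place of code of your own. Each camera call takes 0.05 s, during which the arm holds its last target. There are 200 camera calls.

## Working session

There is one attempt and no reset: what is moved stays moved. The work goes in short steps, Python scripts to look and compute and a shell command to move; the robot and the scene stay as the last step left them, time stands still between calls to the robot, and variables do not carry over. Pictures are saved under pics/ and viewed, at most 14 in all, crops included, and the job is handed in when it is done.

```bash
ls; mkdir -p pics
cat > h.py <<'E'
from bench import bot, imaging
import cv2, numpy as np
def shot(n,f=None):
    c=imaging.camera(n)
    if f: cv2.imwrite('pics/'+f,cv2.cvtColor(c['image'],cv2.COLOR_RGB2BGR))
    return c
def ray(c,px,z):
    p=cv2.undistortPoints(np.array([[px]],float),c['camera_matrix'],np.array(c['dist'],float))[0,0]
    R=cv2.Rodrigues(np.array(c['rvec'],float))[0];t=np.array(c['tvec'],float).ravel()
    o=-R.T@t;d=R.T@np.array([p[0],p[1],1]);return o+d*(z-o[2])/d[2]
def proj(c,P):
    return cv2.projectPoints(np.array(P,float).reshape(-1,3),np.array(c['rvec'],float),np.array(c['tvec'],float),c['camera_matrix'],np.array(c['dist'],float))[0][:,0]
def st():
    o=bot.get_obs();print(o['t'],np.round(o['tool_pos'],4),np.round(o['eef_rot'],3).tolist(),np.round(o['wrist_force'],1),o['opening'],o['grasp_force'],np.round(o['joints'],2))
E
python3 -c "
from h import *
c=shot('top','t1.png');shot('scene','s1.png');st();print(-cv2.Rodrigues(np.array(c['rvec']))[0].T@c['tvec'])"
```

```text
bench.py
drive.py
pics
0.1 [ 0.2464 -0.4912  0.2306] [[0.894, 0.448, -0.0], [0.448, -0.894, 0.001], [0.0, -0.002, -1.0]] [-0.2  1.   0.1] 0.9969936744615644 0.0 [-1.24  0.33 -0.19  1.05  0.    1.44]
[0.48236643 0.00947923 1.15156661]
```

View pics/t1.png

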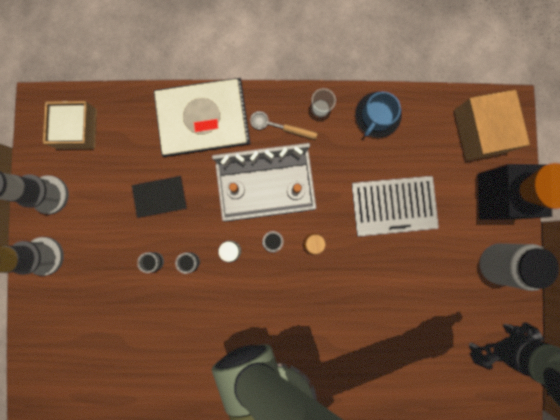

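View pics/s1.png

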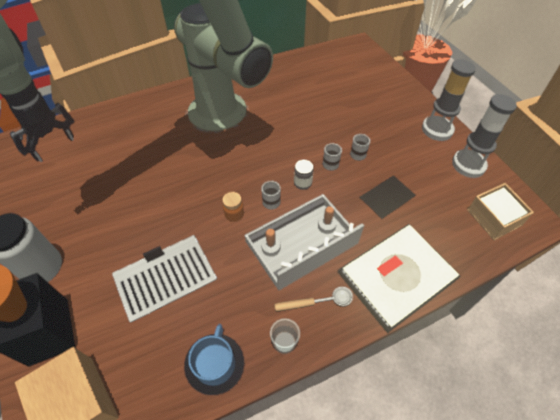

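The top view shows the tray at about (265,185) with tampers at (236,188) and (297,190). The mat is at (160,197) and the grate at (395,205) with its fin at (399,228). Cups are at (149,263), (186,263) and (273,241); the tin is at (229,252) and the jar at (316,243). Next I'll view an enlarged crop to get precise pixels.

```bash
python3 -c "
from h import *
im=cv2.imread('pics/t1.png')
cv2.imwrite('pics/t1c.png',cv2.resize(im[140:280,130:330],None,fx=4,fy=4,interpolation=cv2.INTER_CUBIC))
cv2.imwrite('pics/t1d.png',cv2.resize(im[165:250,340:450],None,fx=6,fy=6,interpolation=cv2.INTER_CUBIC))"
```

```text
(no output)
```

View pics/t1c.png

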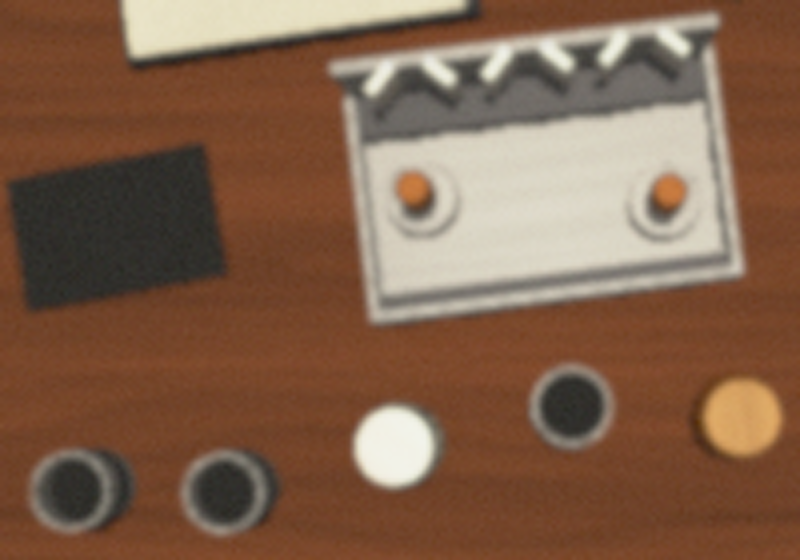

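View pics/t1d.png

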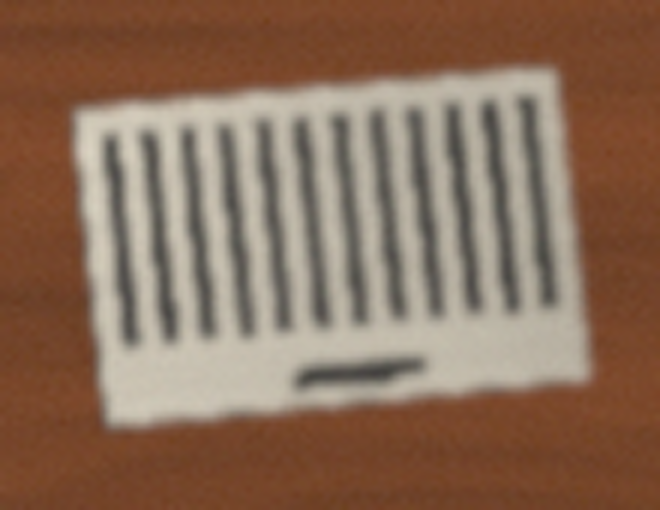

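```bash
cat > fit.py <<'E'
from h import *
from scipy.optimize import least_squares
import json
c=shot('top')
u=lambda p,s,o:((np.array(p,float)+.5)/s-.5+o)
A=lambda p:u(p,4,(130,140)); B=lambda p:u(p,6,(340,165))
def fit(loc,px,x0):
    loc=np.array(loc)/1000
    def f(q):
        a=q[2];W=np.c_[q[0]+loc[:,0]*np.cos(a)-loc[:,1]*np.sin(a),q[1]+loc[:,0]*np.sin(a)+loc[:,1]*np.cos(a),loc[:,2]]
        return (proj(c,W)-px).ravel()
    r=least_squares(f,x0);print(np.round(r.x,4),'res',np.round(r.fun,1));return r.x.tolist()
d={}
g=ray(c,A((540,190)),0)
d['tray']=fit([(-86,132,35),(-86,-132,35),(88,132,92),(88,-132,92)],A([(372,323),(743,275),(331,65),(717,14)]),[g[0],g[1],0])
g=ray(c,A((118,230)),0)
d['mat']=fit([(50,75,4),(50,-75,4),(-50,-75,4),(-50,75,4)],A([(10,184),(205,147),(226,272),(29,310)]),[g[0],g[1],0])
g=ray(c,B((330,250)),0)
d['grate']=fit([(77,120,6),(77,-120,6),(-77,-120,6),(-77,120,6)],B([(76,107),(556,68),(591,381),(107,427)]),[g[0],g[1],0])
for n,p,z in [('cupA',(71,490),.07),('cupB',(224,491),.07),('cupC',(571,406),.07),('tamL',(413,189),.086),('tamR',(669,190),.086),('tin',(394,447),.08),('jar',(741,417),.075)]:
    d[n]=ray(c,A(p),z)[:2].tolist();print(n,np.round(d[n],4))
for n,p in [('tamLfoot',(424,200)),('tamRfoot',(664,201))]:print(n,ray(c,A(p),.029)[:2])
print('fin',ray(c,B((360,371)),.044))
json.dump(d,open('d.json','w'))
E
python3 fit.py
```

```text
[0.6263 0.0314 0.1331] res [ 0.1 -0.   0.  -0.2 -0.2 -0.1  0.   0.2]
[0.5933 0.342  0.1869] res [-1.  -1.   0.4 -1.2  0.9  1.1 -0.3  1. ]
[ 0.5695 -0.3485  0.0903] res [-0.   0.4  0.1  0.1 -0.1 -0.1  0.  -0.4]
cupA [0.4076 0.3515]
cupB [0.4075 0.2465]
cupC [0.466  0.0106]
tamL [0.6123 0.1178]
tamR [ 0.6121 -0.0553]
tin [0.4382 0.1298]
jar [ 0.4588 -0.1048]
tamLfoot [0.61135327 0.11568497]
tamRfoot [ 0.61116754 -0.05516644]
fin [ 0.50723313 -0.34798841  0.044     ]
```

```bash
cat > to.py <<'E'
import sys
from h import *
x,y,z,yaw=map(float,sys.argv[1:5])
o=bot.get_obs();R=np.array(o['eef_rot']);d=R.T@(np.array([x,y,z])-o['tool_pos'])
w=np.arctan2(R[1,0],R[0,0]);print('pos',np.round(o['tool_pos'],4),'yaw',round(w,4),'op',round(o['opening'],2),'shift',np.round(d,4),'turn',round((w-yaw+np.pi)%(2*np.pi)-np.pi,3),'rows',np.linalg.norm(d)/.05)
E
python3 to.py .612 .117 .2 .133
for i in 1; do python3 drive.py '[[1,0.04,-0.025,0,0],[1,0.08,-0.05,0,0],[1,0.12,-0.076,0,0],[1,0.16,-0.101,0,0],[1,0.2,-0.127,0,0]]'; python3 drive.py '[[1,0.04,-0.025,0,0],[1,0.08,-0.05,0,0],[1,0.12,-0.076,0,0],[1,0.16,-0.101,0,0],[1,0.2,-0.127,0,0]]'; python3 drive.py '[[1,0.04,-0.025,0,0.1],[1,0.08,-0.05,0,0.2],[1,0.12,-0.076,0,0.33],[1,0.16,-0.101,0.03,0.33],[1,0.2,-0.127,0.03,0.33]]';done; python3 drive.py '[[0.7,0,0,0,0],[0.7,0,0,0,0]]'; python3 to.py .612 .117 .2 .133;python3 to.py .612 .117 .047 .133
```

```text
t: 0.65
tool_pos: [0.3689, -0.2868, 0.2312]
eef_rot: [[0.894, 0.448, 0.0], [0.448, -0.894, 0.0], [0.0, -0.0, -1.0]]
wrist_force: [1.0, -0.6, 0.8]
opening: 1.001
grasp_force: 0.0
t: 1.15
tool_pos: [0.4909, -0.0835, 0.2312]
eef_rot: [[0.894, 0.448, 0.0], [0.448, -0.894, -0.0], [-0.0, 0.0, -1.0]]
wrist_force: [0.9, -1.3, 0.1]
opening: 1.0
grasp_force: 0.0
t: 1.65
tool_pos: [0.6095, 0.1167, 0.1984]
eef_rot: [[0.991, 0.134, -0.005], [0.134, -0.991, -0.001], [-0.005, 0.0, -1.0]]
wrist_force: [0.5, -0.6, -0.2]
opening: 1.0
grasp_force: 0.0
t: 1.85
tool_pos: [0.6104, 0.1165, 0.2004]
eef_rot: [[0.991, 0.137, -0.002], [0.137, -0.991, -0.001], [-0.002, 0.0, -1.0]]
wrist_force: [-0.3, -1.4, 0.8]
opening: 0.708
grasp_force: 0.0
pos [0.6104 0.1165 0.2004] yaw 0.137 op 0.71 shift [ 0.0017 -0.0003  0.0004] turn 0.004 rows 0.03517641498072247
pos [0.6104 0.1165 0.2004] yaw 0.137 op 0.71 shift [ 0.002  -0.0003  0.1534] turn 0.004 rows 3.0675670316377572
```

```bash
python3 drive.py '[[0.7,0,0,0.04,0],[0.7,0,0,0.08,0],[0.7,0,0,0.12,0],[0.7,0,0,0.153,0],[0.7,0,0,0.153,0]]'; python3 drive.py '[[0,0,0,0,0],[0,0,0,0,0],[0,0,0,0,0],[0,0,0,0,0],[0,0,0,0,0]]';python3 drive.py '[[0,0,0,0,0],[0,0,0,-0.02,0],[0,0,0,-0.05,0],[0,0,0,-0.08,0],[0,0,0,-0.08,0]]'; python3 -c "
from h import *
import json
d=json.load(open('d.json'));m=d['mat'];
for y in (.035,-.035):print(m[0]-y*np.sin(m[2]),m[1]+y*np.cos(m[2]))"; python3 to.py .5868 .3764 .13 .187
```

```text
t: 2.35
tool_pos: [0.6062, 0.1136, 0.0443]
eef_rot: [[0.991, 0.132, -0.009], [0.132, -0.991, -0.001], [-0.009, -0.0, -1.0]]
wrist_force: [-0.4, 0.7, 0.1]
opening: 0.703
grasp_force: 0.0
t: 2.85
tool_pos: [0.6126, 0.1157, 0.0511]
eef_rot: [[0.991, 0.135, 0.004], [0.135, -0.991, 0.0], [0.004, 0.0, -1.0]]
wrist_force: [-1.3, 1.3, 6.5]
opening: 0.288
grasp_force: 59.1
t: 3.35
tool_pos: [0.6139, 0.1156, 0.1333]
eef_rot: [[0.991, 0.135, 0.008], [0.135, -0.991, 0.0], [0.008, 0.001, -1.0]]
wrist_force: [2.1, -0.5, -3.1]
opening: 0.288
grasp_force: 59.3
0.586794092874283 0.3763591711109359
0.5998025687637465 0.3075785084575909
pos [0.6139 0.1156 0.1333] yaw 0.135 op 0.29 shift [ 0.0082 -0.2621  0.0031] turn -0.052 rows 5.2441508682844695
```

```bash
python3 drive.py '[[0,0.001,-0.04,0,0],[0,0.003,-0.09,0,0],[0,0.005,-0.135,0,0],[0,0.006,-0.18,0,0],[0,0.007,-0.22,0,0]]'; python3 drive.py '[[0,0.001,-0.03,0,0],[0,0.001,-0.042,0,-0.052],[0,0.001,-0.042,0,-0.052],[0,0.001,-0.042,0,-0.052]]' ; python3 to.py .5868 .3764 .13 .187
```

```text
t: 3.85
tool_pos: [0.6084, 0.2184, 0.1277]
eef_rot: [[0.977, 0.213, -0.01], [0.213, -0.976, 0.034], [-0.002, -0.035, -0.999]]
wrist_force: [1.0, 0.4, -3.7]
opening: 0.29
grasp_force: 59.6
t: 4.25
tool_pos: [0.6014, 0.2563, 0.1298]
eef_rot: [[0.963, 0.27, -0.01], [0.27, -0.962, 0.037], [0.0, -0.038, -0.999]]
wrist_force: [-0.5, 0.1, -4.5]
opening: 0.288
grasp_force: 59.9
pos [0.6014 0.2563 0.1298] yaw 0.2733 op 0.29 shift [ 0.0183 -0.1195  0.0044] turn 0.086 rows 2.4198307948638504
```

```bash
python3 -c "
from h import *
c=shot('wrist','w1.png')"
```

```text
(no output)
```

View pics/w1.png

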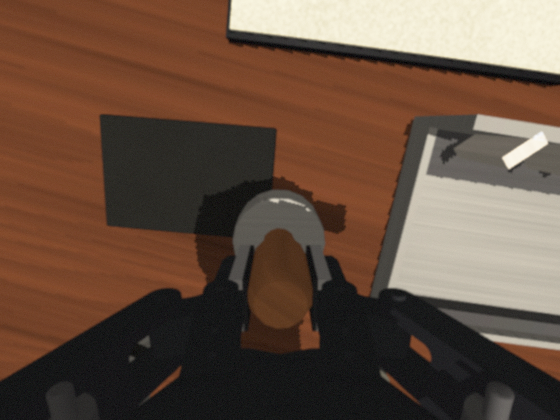

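The wrist view shows the tamper held between the fingers at (280,270), with the mat ahead and to the left at (190,175). The arm fell short of its target and tilted, so I'll check the joints.

```bash
python3 -c "
from h import *
st()"; python3 drive.py '[[0,0,0,0,0],[0,0,0,0,0]]'; python3 -c "
from h import *
st()"
```

```text
4.3 [0.6016 0.2558 0.1299] [[0.963, 0.269, -0.01], [0.269, -0.962, 0.037], [0.0, -0.038, -0.999]] [ 0.3  0.2 -3.5] 0.28841858358563466 59.85637128353119 [ 0.27  0.59 -0.04  0.94  0.04  3.14]
t: 4.5
tool_pos: [0.6018, 0.2554, 0.1299]
eef_rot: [[0.963, 0.268, -0.01], [0.268, -0.963, 0.037], [0.0, -0.038, -0.999]]
wrist_force: [1.0, 0.6, -3.6]
opening: 0.287
grasp_force: 59.9
4.5 [0.6018 0.2554 0.1299] [[0.963, 0.268, -0.01], [0.268, -0.963, 0.037], [0.0, -0.038, -0.999]] [ 1.   0.6 -3.6] 0.2870725895022571 59.85734581947327 [ 0.27  0.59 -0.04  0.94  0.04  3.14]
```

```bash
python3 drive.py '[[0,0,0,0,-0.15],[0,0,0,0,-0.3],[0,0,0,0,-0.45],[0,0,0,0,-0.6],[0,0,0,0,-0.75]]';python3 drive.py '[[0,0,0,0,-0.15],[0,0,0,0,-0.3],[0,0,0,0,-0.45],[0,0,0,0,-0.6],[0,0,0,0,-0.75]]'; python3 drive.py '[[0,0,0,0,0],[0,0,0,0,0]]'; python3 to.py .5868 .3764 .13 1.757;python3 -c "
from h import *
st()"
```

```text
t: 5.0
tool_pos: [0.6017, 0.2555, 0.13]
eef_rot: [[0.517, 0.856, -0.01], [0.856, -0.516, 0.037], [0.027, -0.028, -0.999]]
wrist_force: [0.1, -0.2, -3.7]
opening: 0.294
grasp_force: 60.0
t: 5.5
tool_pos: [0.6017, 0.2555, 0.13]
eef_rot: [[-0.206, 0.979, -0.01], [0.978, 0.206, 0.037], [0.038, -0.002, -0.999]]
wrist_force: [-0.2, -1.0, -3.4]
opening: 0.287
grasp_force: 59.9
t: 5.7
tool_pos: [0.6017, 0.2557, 0.13]
eef_rot: [[-0.197, 0.98, -0.01], [0.98, 0.197, 0.037], [0.038, -0.002, -0.999]]
wrist_force: [-0.3, 1.3, -3.7]
opening: 0.289
grasp_force: 59.9
pos [0.6017 0.2557 0.13  ] yaw 1.769 op 0.29 shift [0.1212 0.0092 0.0046] turn 0.012 rows 2.4321624483741164
5.7 [0.6017 0.2557 0.13  ] [[-0.197, 0.98, -0.01], [0.98, 0.197, 0.037], [0.038, -0.002, -0.999]] [-0.3  1.3 -3.7] 0.2888736332399964 59.9065500497818 [ 0.27  0.59 -0.04  0.94  0.04  1.64]
```

```bash
python3 drive.py '[[0,0.04,0.003,0,0],[0,0.08,0.006,0,0],[0,0.118,0.009,0,0],[0,0.118,0.009,0,0],[0,0.118,0.009,0,0]]'; python3 drive.py '[[0,0,0,0,0]]';python3 to.py .5868 .374 .052 1.757
```

```text
t: 6.2
tool_pos: [0.5863, 0.3741, 0.1342]
eef_rot: [[-0.2, 0.98, -0.01], [0.979, 0.201, 0.036], [0.038, -0.002, -0.999]]
wrist_force: [-0.4, 0.3, -3.7]
opening: 0.29
grasp_force: 59.8
t: 6.3
tool_pos: [0.5867, 0.3725, 0.1342]
eef_rot: [[-0.199, 0.98, -0.01], [0.979, 0.199, 0.036], [0.038, -0.003, -0.999]]
wrist_force: [-0.1, -0.6, -2.8]
opening: 0.288
grasp_force: 59.8
pos [0.5867 0.3725 0.1342] yaw 1.7708 op 0.29 shift [-0.0016  0.0006  0.0822] turn 0.014 rows 1.6439113300064416
```

```bash
python3 drive.py '[[0,-0.001,0,0.03,0],[0,-0.001,0,0.06,0],[0,-0.001,0,0.08,0],[0,-0.001,0,0.082,0],[0,-0.001,0,0.084,0]]'; python3 drive.py '[[0,0,0,0.001,0],[0,0,0,0.002,0],[0,0,0,0.003,0],[0,0,0,0.003,0]]'
```

```text
t: 6.8
tool_pos: [0.5866, 0.3742, 0.0504]
eef_rot: [[-0.198, 0.98, -0.01], [0.979, 0.198, 0.037], [0.038, -0.003, -0.999]]
wrist_force: [-0.1, 0.1, -2.7]
opening: 0.291
grasp_force: 59.6
t: 7.2
tool_pos: [0.5867, 0.3753, 0.0498]
eef_rot: [[-0.2, 0.98, -0.008], [0.979, 0.2, 0.036], [0.037, -0.0, -0.999]]
wrist_force: [-3.8, -2.9, 7.6]
opening: 0.29
grasp_force: 60.9
```

```bash
python3 drive.py '[[0.6,0,0,0,0],[0.6,0,0,0,0],[0.6,0,0,0,0],[0.6,0,0,-0.04,0],[0.6,0,0,-0.09,0]]'; python3 drive.py '[[0.6,0,0,-0.05,0],[0.6,0,0,-0.05,-0.15],[0.6,0,0,-0.05,-0.3],[0.6,0,0,-0.05,-0.45],[0.6,0,0,-0.05,-0.6]]'; for i in 1 2 3 4 5; do python3 drive.py '[[0.6,0,0,0,-0.15],[0.6,0,0,0,-0.3],[0.6,0,0,0,-0.45],[0.6,0,0,0,-0.6],[0.6,0,0,0,-0.75]]' >/dev/null; done; python3 -c "
from h import *
st();c=shot('top','t2.png');im=cv2.imread('pics/t2.png');cv2.imwrite('pics/t2c.png',cv2.resize(im[140:280,130:330],None,fx=4,fy=4,interpolation=cv2.INTER_CUBIC))"
```

```text
t: 7.7
tool_pos: [0.5849, 0.3715, 0.1352]
eef_rot: [[-0.2, 0.98, -0.016], [0.979, 0.201, 0.034], [0.037, -0.008, -0.999]]
wrist_force: [0.4, 1.0, -0.3]
opening: 0.6
grasp_force: 0.0
t: 8.2
tool_pos: [0.5876, 0.3706, 0.1875]
eef_rot: [[-0.723, 0.691, -0.009], [0.69, 0.723, 0.037], [0.033, 0.02, -0.999]]
wrist_force: [0.3, 0.3, 0.0]
opening: 0.599
grasp_force: 0.0
10.7 [0.5876 0.3706 0.1873] [[0.988, -0.154, -0.01], [-0.153, -0.987, 0.037], [-0.015, -0.035, -0.999]] [-0.4 -0.4 -0.5] 0.6012398132442973 0.0 [ 0.44  0.62  0.16  1.11  0.04 -2.55]
```

```bash
python3 drive.py '[[0.6,0,0,0,-0.15],[0.6,0,0,0,-0.3],[0.6,0,0,0,-0.45],[0.6,0,0,0,-0.6],[0.6,0,0,0,-0.65]]' >/dev/null; python3 -c "
from h import *
st()";python3 drive.py '[[0.6,0,0,0,-0.05],[0.6,0,0,0,-0.05]]' >/dev/null; python3 -c "
from h import *
st()"
```

```text
11.25 [0.5824 0.3813 0.1873] [[0.897, 0.443, -0.004], [0.443, -0.896, 0.027], [0.009, -0.026, -1.0]] [ 0.4  0.9 -0.1] 0.599178112081141 0.0 [ 0.46  0.62  0.17  1.11  0.03 -3.14]
11.45 [0.5736 0.3969 0.1874] [[0.882, 0.472, 0.001], [0.472, -0.881, 0.019], [0.01, -0.016, -1.0]] [ 1.2 -0.4 -0.8] 0.5968411880047256 0.0 [ 0.49  0.62  0.17  1.11  0.02 -3.14]
```

View pics/t2c.png

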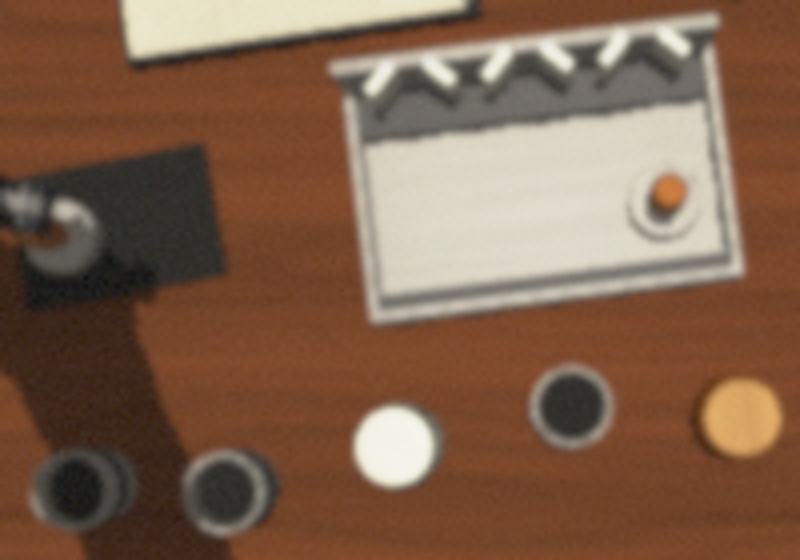

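The first tamper is standing on the left part of the mat at about (65,235) and the second is still in the tray. Pushing against the wrist limit is levelling the tool, so I'll finish that.

```bash
python3 drive.py '[[0.6,0,0,0,-0.05],[0.6,0,0,0,-0.09],[0.6,0,0,0,-0.09]]' >/dev/null; python3 -c "
from h import *
st()";python3 drive.py '[[0.6,0,0,0,0.15],[0.6,0,0,0,0.3],[0.6,0,0,0,0.45],[0.6,0,0,0,0.6],[0.6,0,0,0,0.75]]'; python3 to.py .612 -.055 .19 .187
```

```text
11.75 [0.5617 0.4168 0.1873] [[0.861, 0.509, 0.011], [0.509, -0.861, 0.002], [0.011, 0.004, -1.0]] [-0.3  0.5  0.3] 0.6041549829403006 0.0 [ 0.53  0.63  0.18  1.11 -0.   -3.14]
t: 12.25
tool_pos: [0.5632, 0.4147, 0.1873]
eef_rot: [[0.975, -0.224, 0.011], [-0.224, -0.975, 0.002], [0.011, -0.004, -1.0]]
wrist_force: [0.2, -0.7, 0.7]
opening: 0.601
grasp_force: 0.0
pos [0.5632 0.4147 0.1873] yaw -0.2257 op 0.6 shift [ 0.1527  0.4468 -0.003 ] turn -0.413 rows 9.444018736993364
```

```bash
python3 drive.py '[[0.6,0.015,0.045,0,0],[0.6,0.03,0.09,0,0],[0.6,0.045,0.135,0,0],[0.6,0.06,0.18,0,0],[0.6,0.075,0.222,0,0]]'; python3 drive.py '[[0.6,0.015,0.045,0,0.15],[0.6,0.03,0.09,0,0.3],[0.6,0.045,0.135,0,0.45],[0.6,0.06,0.18,0,0.6],[0.6,0.077,0.224,0,0.75]]';python3 drive.py '[[0.6,0,0,0,0.15],[0.6,0,0,0,0.3],[0.6,0,0,0,0.42],[0.6,0,0,0,0.42]]'; python3 -c "
from h import *
c=shot('wrist','w2.png')"; python3 to.py .612 -.055 .047 -1.384
```

```text
t: 12.75
tool_pos: [0.588, 0.1797, 0.1873]
eef_rot: [[0.976, -0.218, 0.012], [-0.218, -0.976, 0.002], [0.011, -0.004, -1.0]]
wrist_force: [0.8, -0.2, -0.5]
opening: 0.599
grasp_force: 0.0
t: 13.25
tool_pos: [0.6143, -0.0557, 0.1873]
eef_rot: [[0.56, -0.828, 0.012], [-0.828, -0.561, 0.002], [0.005, -0.011, -1.0]]
wrist_force: [0.5, 0.6, -0.9]
opening: 0.6
grasp_force: 0.0
t: 13.65
tool_pos: [0.6144, -0.054, 0.187]
eef_rot: [[0.18, -0.984, 0.011], [-0.984, -0.18, 0.002], [0.0, -0.011, -1.0]]
wrist_force: [1.0, 0.3, -0.2]
opening: 0.603
grasp_force: 0.0
pos [ 0.6144 -0.0538  0.187 ] yaw -1.3872 op 0.6 shift [0.0007 0.0042 0.14  ] turn -0.003 rows 2.8004071748686985
```

```bash
python3 drive.py '[[0.6,0.001,0.004,0.04,0],[0.6,0.001,0.004,0.08,0],[0.6,0.001,0.004,0.12,0],[0.6,0.001,0.004,0.14,0],[0.6,0.001,0.004,0.14,0]]'; python3 drive.py '[[0,0,0,0,0],[0,0,0,0,0],[0,0,0,0,0],[0,0,0,0,0],[0,0,0,0,0]]';python3 drive.py '[[0,0,0,-0.03,0],[0,0,0,-0.06,0],[0,0,0,-0.09,0],[0,0,0,-0.09,0],[0,0,0,-0.09,0]]'; python3 to.py .5998 .3076 .14 -1.384
```

```text
t: 14.2
tool_pos: [0.6093, -0.0542, 0.0435]
eef_rot: [[0.183, -0.983, 0.005], [-0.983, -0.183, 0.003], [-0.002, -0.005, -1.0]]
wrist_force: [0.4, 0.4, 1.0]
opening: 0.6
grasp_force: 0.0
t: 14.7
tool_pos: [0.6136, -0.0552, 0.0486]
eef_rot: [[0.181, -0.983, 0.014], [-0.984, -0.181, 0.002], [0.001, -0.014, -1.0]]
wrist_force: [0.0, 0.2, 6.1]
opening: 0.29
grasp_force: 59.9
t: 15.2
tool_pos: [0.6112, -0.0551, 0.1367]
eef_rot: [[0.181, -0.983, 0.012], [-0.984, -0.181, 0.002], [0.0, -0.012, -1.0]]
wrist_force: [0.1, 0.0, -3.5]
opening: 0.29
grasp_force: 60.0
pos [ 0.6112 -0.0551  0.1367] yaw -1.3892 op 0.29 shift [-0.3588 -0.0543 -0.0027] turn -0.005 rows 7.2580012750438065
```

```bash
python3 drive.py '[[0,-0.036,-0.005,0,0],[0,-0.072,-0.011,0,0],[0,-0.108,-0.016,0,0],[0,-0.144,-0.022,0,0],[0,-0.18,-0.027,0,0]]'; python3 drive.py '[[0,-0.036,-0.005,0,0],[0,-0.072,-0.011,0,0],[0,-0.108,-0.016,0,0],[0,-0.144,-0.022,0,0],[0,-0.179,-0.027,0,0]]';python3 drive.py '[[0,0,0,0,0],[0,0,0,0,0],[0,0,0,0,0]]'; python3 to.py .5998 .3076 .047 -1.384
```

```text
t: 15.7
tool_pos: [0.6034, 0.128, 0.1344]
eef_rot: [[0.18, -0.984, 0.007], [-0.984, -0.18, 0.002], [-0.0, -0.007, -1.0]]
wrist_force: [0.6, -1.1, -3.4]
opening: 0.289
grasp_force: 59.8
t: 16.2
tool_pos: [0.5977, 0.3087, 0.1344]
eef_rot: [[0.181, -0.984, 0.007], [-0.984, -0.181, 0.0], [0.001, -0.007, -1.0]]
wrist_force: [0.7, 0.5, -3.0]
opening: 0.287
grasp_force: 59.8
t: 16.5
tool_pos: [0.5985, 0.3066, 0.1356]
eef_rot: [[0.18, -0.984, 0.008], [-0.984, -0.18, 0.0], [0.001, -0.008, -1.0]]
wrist_force: [-0.3, -0.1, -2.4]
opening: 0.288
grasp_force: 59.7
pos [0.5985 0.3066 0.1356] yaw -1.3899 op 0.29 shift [-0.0008 -0.0007  0.0886] turn -0.006 rows 1.7723845908468343
```

```bash
python3 drive.py '[[0,0,0,0.04,0],[0,0,0,0.08,0],[0,0,0,0.087,0],[0,0,0,0.089,0],[0,0,0,0.09,0]]'; python3 drive.py '[[0.6,0,0,0,0],[0.6,0,0,0,0],[0.6,0,0,0,0],[0.6,0,0,-0.04,0],[0.6,0,0,-0.09,0]]';python3 drive.py '[[0.6,0,0,-0.06,0],[0.6,0.05,0,-0.06,0],[0.6,0.1,0,-0.06,0],[0.6,0.15,0,-0.06,0],[0.6,0.2,0,-0.06,0]]';python3 drive.py '[[0.6,0.05,0,0,0],[0.6,0.1,0,0,0],[0.6,0.15,0,0,0],[0.6,0.2,0,0,0]]'; python3 -c "
from h import *
c=shot('top','t3.png');im=cv2.imread('pics/t3.png');cv2.imwrite('pics/t3c.png',cv2.resize(im[140:280,130:330],None,fx=4,fy=4,interpolation=cv2.INTER_CUBIC))"
```

```text
t: 17.0
tool_pos: [0.6008, 0.3069, 0.0476]
eef_rot: [[0.179, -0.984, 0.011], [-0.984, -0.179, 0.002], [0.0, -0.011, -1.0]]
wrist_force: [-0.2, 0.1, -2.2]
opening: 0.286
grasp_force: 59.5
t: 17.5
tool_pos: [0.5976, 0.307, 0.1362]
eef_rot: [[0.181, -0.984, 0.006], [-0.984, -0.181, 0.0], [0.001, -0.006, -1.0]]
wrist_force: [1.2, 0.2, 0.7]
opening: 0.597
grasp_force: 0.0
t: 18.0
tool_pos: [0.6353, 0.1103, 0.1987]
eef_rot: [[0.181, -0.983, 0.013], [-0.983, -0.181, 0.002], [0.0, -0.013, -1.0]]
wrist_force: [-0.1, 0.3, -0.5]
opening: 0.601
grasp_force: 0.0
t: 18.4
tool_pos: [0.6713, -0.0869, 0.1984]
eef_rot: [[0.181, -0.983, 0.013], [-0.984, -0.181, 0.002], [0.0, -0.013, -1.0]]
wrist_force: [-0.1, 0.4, -0.5]
opening: 0.597
grasp_force: 0.0
```

View pics/t3c.png

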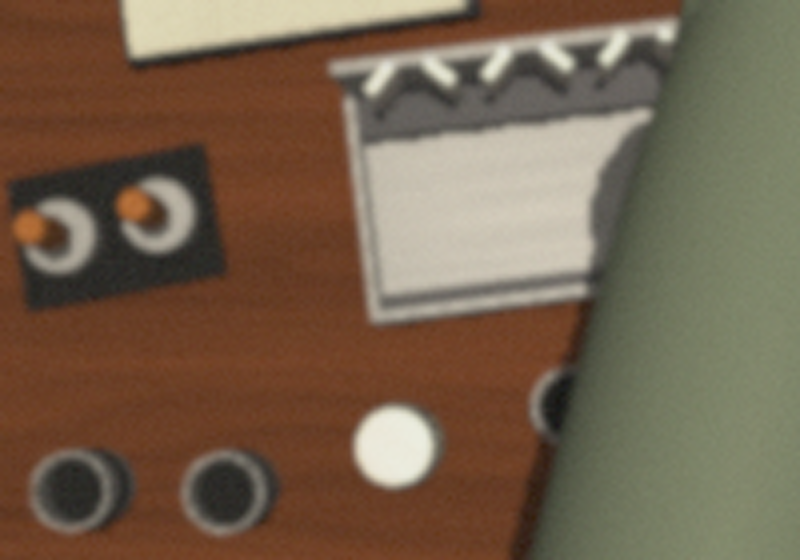

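```bash
python3 to.py .5075 -.352 .15 -3.051; python3 -c "
from h import *
import json
d=json.load(open('d.json'));m=d['mat'];c=shot('top');a=m[2]
for p in((32,228),(135,205)):
    q=ray(c,(np.array(p)+.5)/4-.5+(130,140),.09)[:2]-m[:2];print(q@[np.cos(a),np.sin(a)],q@[-np.sin(a),np.cos(a)])"
```

```text
pos [ 0.6725 -0.0958  0.1981] yaw -1.3972 op 0.6 shift [0.2235 0.2074 0.047 ] turn 1.654 rows 6.169995182452351
-0.002068242828225368 0.03415318253444912
0.0003445388398793277 -0.03746917154862037
```

Both tampers stand well inside the mat's limits. Next is the fin.

```bash
python3 drive.py '[[1,0.03,0.03,0,0],[1,0.06,0.06,0,0],[1,0.1,0.09,0,0],[1,0.13,0.12,0,0],[1,0.16,0.15,0,0]]';python3 drive.py '[[1,0.03,0.03,0.01,0.15],[1,0.062,0.057,0.02,0.3],[1,0.062,0.057,0.04,0.45],[1,0.062,0.057,0.047,0.6],[1,0.062,0.057,0.047,0.75]]' ; python3 drive.py '[[1,0,0,0,0.15],[1,0,0,0,0.3],[1,0,0,0,0.45],[1,0,0,0,0.6],[1,0,0,0,0.75]]';python3 drive.py '[[1,0,0,0,0.15],[1,0,0,0,0.154]]'; python3 drive.py '[[1,0,0,0,0]]'; python3 -c "
from h import *
c=shot('wrist','w3.png')"; python3 to.py .5075 -.352 .012 -3.051
```

```text
t: 19.0
tool_pos: [0.5516, -0.2702, 0.1965]
eef_rot: [[0.181, -0.983, 0.012], [-0.983, -0.181, 0.002], [0.001, -0.012, -1.0]]
wrist_force: [-0.1, -1.1, -0.0]
opening: 0.996
grasp_force: 0.0
t: 19.5
tool_pos: [0.5071, -0.3398, 0.1471]
eef_rot: [[-0.544, -0.839, 0.01], [-0.839, 0.544, 0.004], [-0.008, -0.006, -1.0]]
wrist_force: [-0.1, 1.6, 0.4]
opening: 1.0
grasp_force: 0.0
t: 20.0
tool_pos: [0.5084, -0.3399, 0.1488]
eef_rot: [[-0.97, -0.244, 0.012], [-0.244, 0.97, 0.002], [-0.012, -0.001, -1.0]]
wrist_force: [-0.0, 0.1, -0.4]
opening: 0.999
grasp_force: 0.0
t: 20.2
tool_pos: [0.5084, -0.34, 0.1487]
eef_rot: [[-0.995, -0.099, 0.012], [-0.099, 0.995, 0.002], [-0.012, 0.0, -1.0]]
wrist_force: [-0.3, 0.2, -0.6]
opening: 1.0
grasp_force: 0.0
t: 20.3
tool_pos: [0.5083, -0.3401, 0.1486]
eef_rot: [[-0.995, -0.102, 0.012], [-0.102, 0.995, 0.002], [-0.012, 0.001, -1.0]]
wrist_force: [0.4, 0.6, -0.4]
opening: 0.994
grasp_force: 0.0
pos [ 0.5082 -0.3402  0.1485] yaw -3.0402 op 1.0 shift [ 0.0035 -0.0118  0.1364] turn 0.011 rows 2.739512538601885
```

View pics/w3.png

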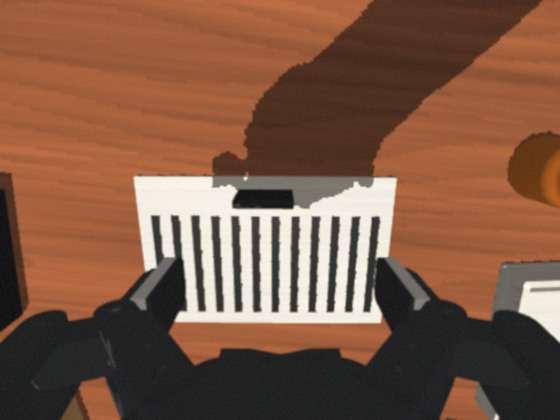

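The wrist view shows the fin's top centred near (264,196), spanning columns 233–294.

```bash
python3 -c "
from h import *
c=shot('wrist')
print(ray(c,(264,192),.046),ray(c,(264,207),.046), ray(c,(135,178),.006),ray(c,(396,179),.006))"
```

```text
[ 0.49723381 -0.35494612  0.046     ] [ 0.50950541 -0.35387045  0.046     ] [ 0.50558519 -0.47420839  0.006     ] [ 0.48256666 -0.23748875  0.006     ]
```

```bash
python3 drive.py '[[1,0.003,-0.014,0.04,0.01],[1,0.003,-0.014,0.08,0.01],[1,0.002,-0.014,0.115,0.01],[1,0.002,-0.014,0.135,0.01],[1,0.002,-0.014,0.135,0.01]]'; python3 drive.py '[[1,0,0,0,0]]';python3 to.py .5075 -.354 .0125 -3.051
```

```text
t: 20.9
tool_pos: [0.5066, -0.3524, 0.0098]
eef_rot: [[-0.996, -0.089, 0.006], [-0.089, 0.996, 0.006], [-0.007, 0.006, -1.0]]
wrist_force: [-0.5, 0.4, -1.1]
opening: 0.996
grasp_force: 0.0
t: 21.0
tool_pos: [0.5089, -0.3544, 0.0134]
eef_rot: [[-0.996, -0.089, 0.011], [-0.089, 0.996, 0.002], [-0.011, 0.001, -1.0]]
wrist_force: [0.3, 0.0, 0.1]
opening: 0.994
grasp_force: 0.0
pos [ 0.5089 -0.3544  0.0134] yaw -3.0525 op 0.99 shift [0.0014 0.0005 0.0009] turn -0.001 rows 0.034302432186084746
```

```bash
python3 drive.py '[[0,0,0,0,0],[0,0,0,0,0],[0,0,0,0,0],[0,0,0,0,0],[0,0,0,0,0]]'; python3 drive.py '[[0,0,0,-0.02,0],[0,0,0,-0.04,0],[0,0,0,-0.06,0],[0,0,0,-0.08,0],[0,0,0,-0.1,0]]'; python3 drive.py '[[0,0,0,-0.03,0],[0,0,0,-0.06,0],[0,0,0,-0.06,0],[0,0,0,-0.06,0]]'; python3 -c "
from h import *
st()
c=shot('scene','s2.png');im=cv2.imread('pics/s2.png');cv2.imwrite('pics/s2c.png',cv2.resize(im[150:350,20:300],None,fx=2.8,fy=2.8))"
```

```text
t: 21.5
tool_pos: [0.5098, -0.355, 0.015]
eef_rot: [[-0.996, -0.089, 0.014], [-0.089, 0.996, 0.001], [-0.014, -0.001, -1.0]]
wrist_force: [-0.2, 0.3, 5.4]
opening: 0.569
grasp_force: 62.5
t: 22.0
tool_pos: [0.5072, -0.3543, 0.114]
eef_rot: [[-0.996, -0.088, 0.011], [-0.088, 0.996, 0.002], [-0.011, 0.001, -1.0]]
wrist_force: [0.1, -0.6, -3.1]
opening: 0.571
grasp_force: 62.9
t: 22.4
tool_pos: [0.507, -0.3548, 0.1734]
eef_rot: [[-0.996, -0.088, 0.012], [-0.088, 0.996, 0.001], [-0.012, 0.0, -1.0]]
wrist_force: [-0.2, 0.3, -3.5]
opening: 0.567
grasp_force: 62.8
22.4 [ 0.507  -0.3548  0.1734] [[-0.996, -0.088, 0.012], [-0.088, 0.996, 0.001], [-0.012, 0.0, -1.0]] [-0.2  0.3 -3.5] 0.5672521893413797 62.83899664878845 [-0.73  0.49 -0.1   0.98  0.01 -0.82]
```

View pics/s2c.png

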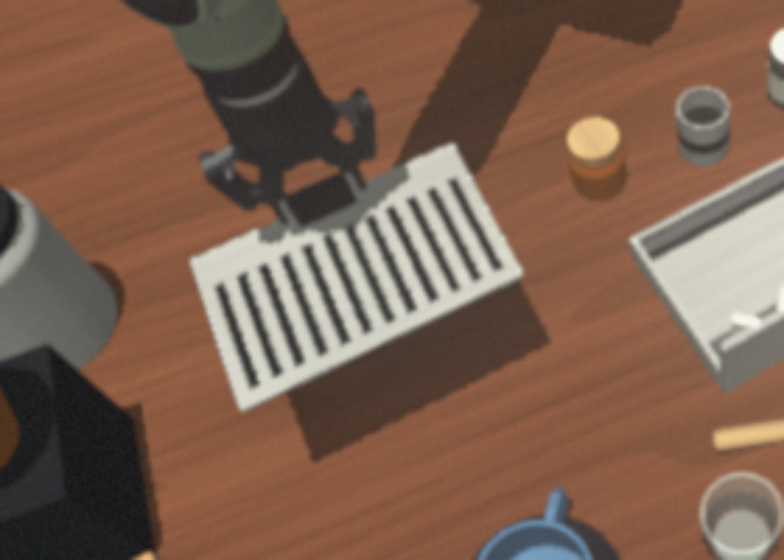

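The scene view shows the grate hanging from the fin. Its front corners are at crop (192,262) and (457,146), and its rear corners at (240,410) and (522,270). I'll fit its tilt from these.

```bash
cat > pose.py <<'E'
from h import *
from scipy.optimize import least_squares
def grate(c,px,x0=None,z=.006):
    # corners order: front -y, front +y, rear +y, rear -y (top face); solves x,y,z,yaw,pitch(roll=0); prints fin-relative
    L=np.array([(-.077,-.12,z),(-.077,.12,z),(.077,.12,z),(.077,-.12,z)]);px=np.array(px,float)
    def T(q):
        ca,sa,cp,sp=np.cos(q[3]),np.sin(q[3]),np.cos(q[4]),np.sin(q[4])
        return np.array([[ca,-sa,0],[sa,ca,0],[0,0,1]])@np.array([[cp,0,sp],[0,1,0],[-sp,0,cp]])
    r=least_squares(lambda q:(proj(c,L@T(q).T+q[:3])-px).ravel(),x0)
    q=r.x;print('xyz',np.round(q[:3],4),'yaw',round(q[3],3),'pitch(+ rear down)',round(q[4],3),'rear',np.round(q[:3]+T(q)@[.077,0,0],4),'front',np.round(q[:3]+T(q)@[-.077,0,0],4),'fin',np.round(q[:3]+T(q)@[-.062,0,.032],4),'res',np.round(r.fun,1));return q
E
python3 -c "
from pose import *
c=shot('scene')
p=(np.array([(192,262),(457,146),(522,270),(240,410)])+.5)/2.8-.5+(20,150)
grate(c,p,[.57,-.35,.15,.09,.1])"
```

```text
xyz [ 0.5712 -0.348   0.1592] yaw 0.101 pitch(+ rear down) -0.052 rear [ 0.6477 -0.3402  0.1632] front [ 0.4947 -0.3558  0.1552] fin [ 0.5079 -0.3545  0.1879] res [ 0.2  0.2 -0.7 -0.1  0.8  0.4 -0.3 -0.5]
```

The grate is held level because the fin doesn't slip. I'll set it down with the front edge on the front wall (z 35) and let the rear drop onto the ledge just short of the lip. That tilts it about 0.08 rad, and I can then push it under the fence.

```bash
python3 to.py .5435 .0203 .16 -3.0085; python3 drive.py '[[0,-0.003,0.03,0,0],[0,-0.006,0.06,0,0],[0,-0.008,0.09,0,0],[0,-0.01,0.12,0,0],[0,-0.012,0.15,0,0]]'
```

```text
pos [ 0.506  -0.3538  0.1715] yaw -3.0533 op 0.57 shift [-0.0703  0.3693  0.0133] turn -0.045 rows 7.523558239861456
t: 23.0
tool_pos: [0.5044, -0.2024, 0.1715]
eef_rot: [[-0.996, -0.088, 0.008], [-0.088, 0.996, 0.004], [-0.008, 0.003, -1.0]]
wrist_force: [0.8, 0.4, -3.5]
opening: 0.566
grasp_force: 63.2
```

```bash
python3 drive.py '[[0,-0.012,0.045,0,0],[0,-0.024,0.09,0,0],[0,-0.036,0.135,0,0],[0,-0.048,0.18,0,0],[0,-0.058,0.219,0,-0.045]]'; python3 drive.py '[[0,0,0,0,0],[0,0,0,0,0],[0,0,0,0,0]]'; python3 to.py .5435 .0203 .0515 -3.0085;python3 -c "
from h import *
c=shot('top','t4.png');im=cv2.imread('pics/t4.png');cv2.imwrite('pics/t4c.png',cv2.resize(im[130:260,180:340],None,fx=4,fy=4,interpolation=cv2.INTER_CUBIC))"
```

```text
t: 23.5
tool_pos: [0.543, 0.0215, 0.1726]
eef_rot: [[-0.991, -0.135, 0.008], [-0.135, 0.991, 0.003], [-0.008, 0.002, -1.0]]
wrist_force: [0.6, -0.2, -2.8]
opening: 0.574
grasp_force: 63.2
t: 23.8
tool_pos: [0.5434, 0.0185, 0.1732]
eef_rot: [[-0.991, -0.132, 0.009], [-0.132, 0.991, 0.002], [-0.009, 0.001, -1.0]]
wrist_force: [-0.2, 0.2, -3.0]
opening: 0.569
grasp_force: 63.6
pos [0.5434 0.0185 0.1732] yaw -3.0091 op 0.57 shift [0.0007 0.0017 0.1217] turn -0.001 rows 2.4347431380267617
```

View pics/t4c.png

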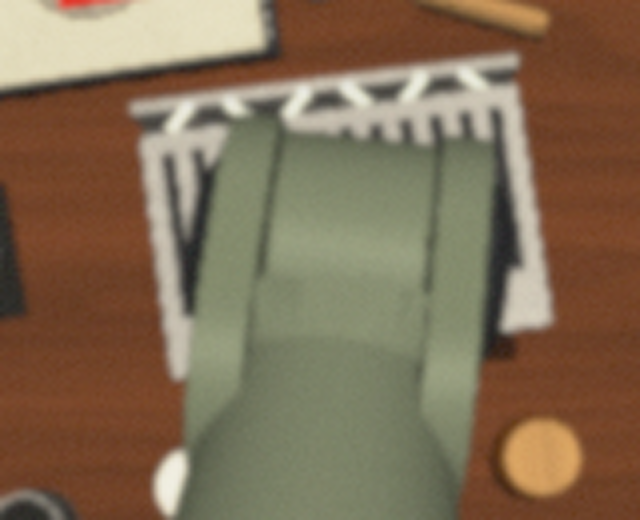

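The grate hangs above the tray. Its corners are at crop (140,140), (517,90), (551,324) and (176,380).

```bash
python3 -c "
from pose import *
c=shot('top')
p=(np.array([(551,325),(176,380),(140,138),(516,90)])+.5)/4-.5+(180,130)
q=grate(c,p,[.605,.03,.16,.13,.0])
t=[.6263,.0314,.1331];v=q[:2]-t[:2];print(v@[np.cos(t[2]),np.sin(t[2])],v@[-np.sin(t[2]),np.cos(t[2])])
"; python3 drive.py '[[0,0,0.002,0.04,0],[0,0,0.002,0.08,0],[0,0,0.002,0.1,0],[0,0,0.002,0.1,0],[0,0,0.002,0.1,0]]'
```

```text
xyz [0.6022 0.0268 0.1464] yaw 0.143 pitch(+ rear down) -0.036 rear [0.6783 0.0378 0.1491] front [0.526  0.0158 0.1437] fin [0.5397 0.0178 0.1762] res [-0.2  0.4 -0.2 -0.1  0.5  0.3 -0.1 -0.7]
-0.02452344200983132 -0.0013795788529247927
t: 24.4
tool_pos: [0.5452, 0.0204, 0.0746]
eef_rot: [[-0.991, -0.131, 0.011], [-0.131, 0.991, 0.002], [-0.011, 0.001, -1.0]]
wrist_force: [0.4, 0.7, -3.0]
opening: 0.571
grasp_force: 63.6
```

```bash
python3 drive.py '[[0,0,0,0.012,0],[0,0,0,0.02,0],[0,0,0,0.022,0],[0,0,0,0.022,0]]';python3 drive.py '[[0,0,0,0.002,0],[0,0,0,0.003,0],[0,0,0,0.003,0]]'; python3 to.py .5435 .0203 .0505 -3.0085
```

```text
t: 24.8
tool_pos: [0.545, 0.0214, 0.0521]
eef_rot: [[-0.991, -0.133, 0.011], [-0.133, 0.991, 0.002], [-0.011, 0.001, -1.0]]
wrist_force: [0.5, 0.0, -2.7]
opening: 0.57
grasp_force: 63.6
t: 25.1
tool_pos: [0.5457, 0.0213, 0.05]
eef_rot: [[-0.991, -0.133, 0.012], [-0.133, 0.991, 0.002], [-0.012, 0.0, -1.0]]
wrist_force: [-1.7, -0.1, 2.7]
opening: 0.567
grasp_force: 64.3
pos [0.5457 0.0213 0.05  ] yaw -3.0082 op 0.57 shift [ 0.0023 -0.0007 -0.0005] turn 0.0 rows 0.050045358792715884
```

```bash
python3 drive.py '[[0.75,0,0,0,0],[0.75,0,0,0,0],[0.75,0,0,0,0],[0.75,0,0,0,0],[0.75,0,0,0,0]]'; python3 -c "
from h import *
c=shot('scene','s3.png');im=cv2.imread('pics/s3.png');cv2.imwrite('pics/s3c.png',cv2.resize(im[170:310,220:400],None,fx=4,fy=4,interpolation=cv2.INTER_CUBIC))"
```

```text
t: 25.6
tool_pos: [0.5455, 0.0213, 0.0493]
eef_rot: [[-0.991, -0.133, 0.011], [-0.133, 0.991, 0.002], [-0.012, 0.001, -1.0]]
wrist_force: [-0.9, -0.6, 0.6]
opening: 0.754
grasp_force: 0.0
```

View pics/s3c.png

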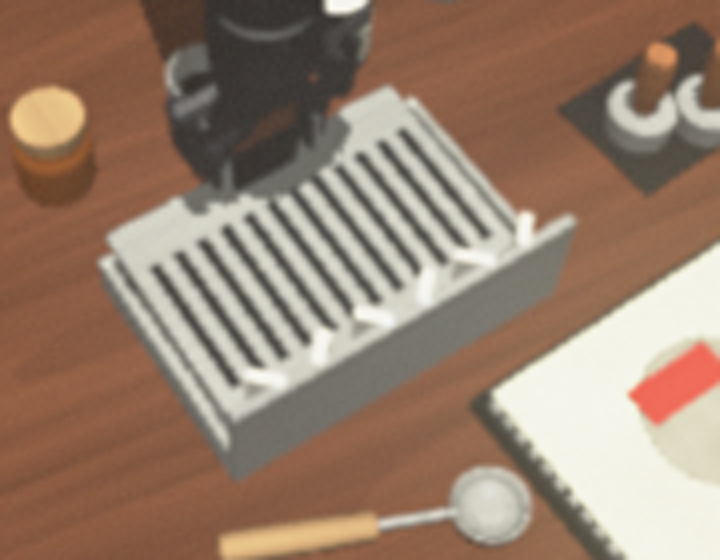

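The scene view shows the grate tilted in the tray with its front edge resting on the front wall and its rear behind the fence teeth at the lip. I'll regrip and push.

```bash
python3 drive.py '[[0,0,0,0,0],[0,0,0,0,0],[0,0,0,0,0],[0,0,0,0,0],[0,0,0,0,0]]'; python3 drive.py '[[0,-0.004,0,0,0],[0,-0.008,0,0,0],[0,-0.012,0,0,0],[0,-0.016,0,0,0],[0,-0.018,0,0,0]]';python3 drive.py '[[0,-0.001,0,0,0],[0,-0.002,0,0,0],[0,-0.003,0,0,0],[0,-0.004,0,0,0]]'; python3 drive.py '[[0,0,0,0,0],[0,0,0,0,0]]'
```

```text
t: 26.15
tool_pos: [0.5454, 0.0213, 0.0496]
eef_rot: [[-0.991, -0.133, 0.011], [-0.133, 0.991, 0.002], [-0.012, 0.001, -1.0]]
wrist_force: [-2.1, 0.1, 5.0]
opening: 0.568
grasp_force: 62.0
t: 26.65
tool_pos: [0.5636, 0.0237, 0.0492]
eef_rot: [[-0.991, -0.133, 0.011], [-0.133, 0.991, 0.002], [-0.011, 0.001, -1.0]]
wrist_force: [-1.4, 0.6, -1.3]
opening: 0.572
grasp_force: 61.9
t: 27.05
tool_pos: [0.5671, 0.0243, 0.0495]
eef_rot: [[-0.991, -0.133, 0.011], [-0.133, 0.991, 0.002], [-0.011, 0.001, -1.0]]
wrist_force: [-1.5, 0.5, -1.8]
opening: 0.572
grasp_force: 62.0
t: 27.25
tool_pos: [0.5674, 0.0242, 0.0496]
eef_rot: [[-0.991, -0.133, 0.012], [-0.133, 0.991, 0.002], [-0.012, 0.001, -1.0]]
wrist_force: [-0.0, 0.2, -1.9]
opening: 0.569
grasp_force: 62.0
```

```bash
python3 drive.py '[[0,-0.001,0,0.003,0],[0,-0.001,0,0.006,0],[0,-0.001,0,0.008,0],[0,-0.001,0,0.008,0]]'; python3 drive.py '[[0,0,0,0.002,0],[0,0,0,0.004,0],[0,0,0,0.005,0],[0,0,0,0.005,0]]'
```

```text
t: 27.65
tool_pos: [0.5669, 0.0244, 0.0412]
eef_rot: [[-0.991, -0.133, 0.009], [-0.133, 0.991, 0.002], [-0.009, 0.001, -1.0]]
wrist_force: [-4.6, -1.1, 3.8]
opening: 0.572
grasp_force: 62.8
t: 28.05
tool_pos: [0.5664, 0.0246, 0.0382]
eef_rot: [[-0.991, -0.133, 0.009], [-0.133, 0.991, 0.002], [-0.009, 0.001, -1.0]]
wrist_force: [-12.2, -0.2, 20.8]
opening: 0.569
grasp_force: 64.9
```

```bash
python3 drive.py '[[0,0,0,-0.002,0],[0.8,0,0,-0.002,0],[0.8,0,0,-0.002,0],[0.8,0,0,-0.002,0]]'; python3 drive.py '[[0.9,0,0,0,0],[0.9,0,0,-0.04,0],[0.9,0,0,-0.08,0],[0.9,0,0,-0.12,0],[0.9,0,0,-0.15,0]]';python3 drive.py '[[0.9,0,-0.05,0,0],[0.9,0,-0.1,0,0],[0.9,0,-0.15,0,0],[0.9,0,-0.2,0,0],[0.9,0,-0.25,0,0]]'; python3 -c "
from h import *
c=shot('top','t5.png');im=cv2.imread('pics/t5.png');cv2.imwrite('pics/t5c.png',cv2.resize(im[140:280,130:330],None,fx=4,fy=4,interpolation=cv2.INTER_CUBIC))"
```

```text
t: 28.45
tool_pos: [0.5688, 0.0244, 0.0385]
eef_rot: [[-0.991, -0.133, 0.012], [-0.133, 0.991, 0.002], [-0.012, 0.001, -1.0]]
wrist_force: [-0.1, 0.7, 0.4]
opening: 0.799
grasp_force: 0.0
t: 28.95
tool_pos: [0.5674, 0.024, 0.1911]
eef_rot: [[-0.991, -0.133, 0.014], [-0.133, 0.991, 0.002], [-0.014, 0.0, -1.0]]
wrist_force: [0.4, -0.0, -0.9]
opening: 0.894
grasp_force: 0.0
t: 29.45
tool_pos: [0.6, -0.2257, 0.1884]
eef_rot: [[-0.991, -0.133, 0.012], [-0.133, 0.991, 0.002], [-0.012, 0.0, -1.0]]
wrist_force: [1.8, 0.1, 0.8]
opening: 0.906
grasp_force: 0.0
```

View pics/t5c.png

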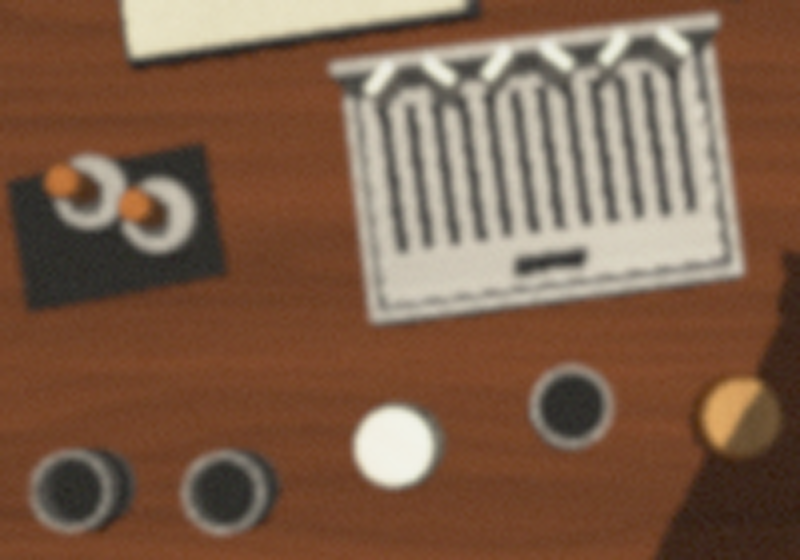

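The grate lies flat in the tray. One tamper was knocked sideways and now shows its handle at crop (62,182) and its foot at (89,192). I'll measure that, the fit of the grate, and the cups.

```bash
python3 -c "
from h import *
import json
d=json.load(open('d.json'));m=d['mat'];c=shot('top')
def loc(w,m):
    a=m[2];q=np.array(w[:2])-m[:2];return np.round([q@[np.cos(a),np.sin(a)],q@[-np.sin(a),np.cos(a)]],4)
P=lambda p,z:ray(c,(np.array(p)+.5)/4-.5+(130,140),z)
for p,z in(((62,182),.09),((89,192),.024),((135,205),.09)):
    print(P(p,z),loc(P(p,z),m))
print('fin',loc(P((550,258),.068),d['tray']),[loc(P(p,.03),d['tray']) for p in ((388,308),(727,262))])
for s in (-.08,0,.08):
    a=d['tray'][2];print('seat',d['tray'][0]+.0498*np.cos(a)-s*np.sin(a),d['tray'][1]+.0498*np.sin(a)+s*np.cos(a))
"
```

```text
[0.61618661 0.35535832 0.09      ] [0.025  0.0089]
[0.61729338 0.3570961  0.024     ] [0.0264 0.0104]
[0.60059997 0.30521638 0.09      ] [ 0.0003 -0.0375]
fin [-0.0594  0.0018] [array([-0.0767,  0.1203]), array([-0.0755, -0.1223])]
seat 0.6862373388825896 -0.04127490822802936
seat 0.6756179824167483 0.038017142245214144
seat 0.664998625950907 0.11730919271845765
```

The knocked tamper is still within limits at mat (25, 9) mm, and the grate's rear is at about x = 79 mm, flat. Cups next, starting with cup C into seat 0.

```bash
python3 to.py .466 .0106 .15 -3.0085; python3 drive.py '[[1,0.02,0.045,0,0],[1,0.04,0.09,0,0],[1,0.06,0.135,0,0],[1,0.08,0.18,0,0],[1,0.101,0.216,0.02,0]]'; python3 drive.py '[[1,0,0,0.01,0],[1,0,0,0.01,0],[1,0,0,0.01,0]]';python3 to.py .466 .0106 .022 -3.0085
```

```text
pos [ 0.6004 -0.2304  0.188 ] yaw -3.0154 op 0.9 shift [0.1034 0.256  0.0361] turn -0.007 rows 5.5698328648370765
t: 30.05
tool_pos: [0.4716, -0.021, 0.169]
eef_rot: [[-0.991, -0.134, 0.016], [-0.134, 0.991, 0.002], [-0.016, -0.0, -1.0]]
wrist_force: [1.5, 1.3, 0.6]
opening: 1.004
grasp_force: 0.0
t: 30.35
tool_pos: [0.4723, -0.0233, 0.1578]
eef_rot: [[-0.991, -0.133, 0.012], [-0.133, 0.991, 0.002], [-0.012, 0.0, -1.0]]
wrist_force: [0.5, 0.3, -0.3]
opening: 1.003
grasp_force: 0.0
pos [ 0.4723 -0.0233  0.1578] yaw -3.0083 op 1.0 shift [0.0035 0.0344 0.1358] turn 0.0 rows 2.8025049566843894
```

```bash
python3 drive.py '[[1,0.003,0.034,0,0],[1,0.003,0.034,0.02,0],[1,0.003,0.034,0.06,0],[1,0.003,0.034,0.1,0],[1,0.003,0.034,0.135,0]]'; python3 drive.py '[[0,0,0,0,0],[0,0,0,0,0],[0,0,0,0,0],[0,0,0,0,0],[0,0,0,0,0]]';python3 drive.py '[[0,0,0,-0.03,0],[0,0,0,-0.07,0],[0,0,0,-0.11,0],[0,0,0,-0.13,0],[0,0,0,-0.13,0]]'; python3 -c "
import json,numpy as np
t=json.load(open('d.json'))['tray'];a=t[2]
for x,y in ((.032,-.08),(.032,0),(.032,.08)):print(x,y,np.round((t[0]+x*np.cos(a)-y*np.sin(a),t[1]+x*np.sin(a)+y*np.cos(a)),4))"; python3 to.py .6687 -.0436 .15 -3.0085
```

```text
t: 30.85
tool_pos: [0.4673, 0.0096, 0.0215]
eef_rot: [[-0.991, -0.131, 0.014], [-0.131, 0.991, 0.002], [-0.014, -0.0, -1.0]]
wrist_force: [0.4, -1.4, -0.2]
opening: 1.002
grasp_force: 0.0
t: 31.35
tool_pos: [0.4666, 0.0103, 0.0238]
eef_rot: [[-0.991, -0.133, 0.014], [-0.133, 0.991, 0.002], [-0.014, -0.0, -1.0]]
wrist_force: [1.2, 0.1, 1.8]
opening: 0.619
grasp_force: 62.9
t: 31.85
tool_pos: [0.4665, 0.01, 0.1561]
eef_rot: [[-0.991, -0.133, 0.019], [-0.133, 0.991, 0.001], [-0.019, -0.001, -1.0]]
wrist_force: [0.9, 0.1, -2.2]
opening: 0.616
grasp_force: 63.8
0.032 -0.08 [ 0.6686 -0.0436]
0.032 0 [0.658  0.0357]
0.032 0.08 [0.6474 0.1149]
pos [0.4665 0.01   0.1561] yaw -3.0081 op 0.62 shift [-0.1931 -0.08    0.0098] turn 0.0 rows 4.18477484801571
```

```bash
python3 drive.py '[[0,-0.04,-0.016,0,0],[0,-0.08,-0.032,0,0],[0,-0.12,-0.05,0,0],[0,-0.16,-0.066,0,0],[0,-0.193,-0.08,0,0]]'; python3 drive.py '[[0,0,0,0,0],[0,0,0,0,0]]';python3 to.py .6687 -.0436 .056 -3.0085
```

```text
t: 32.35
tool_pos: [0.6671, -0.0438, 0.1527]
eef_rot: [[-0.991, -0.133, 0.01], [-0.133, 0.991, 0.002], [-0.01, 0.001, -1.0]]
wrist_force: [0.3, 0.9, -2.3]
opening: 0.621
grasp_force: 63.8
t: 32.55
tool_pos: [0.6649, -0.0433, 0.1521]
eef_rot: [[-0.991, -0.133, 0.008], [-0.133, 0.991, 0.003], [-0.008, 0.002, -1.0]]
wrist_force: [-0.8, 0.5, -1.9]
opening: 0.621
grasp_force: 63.8
pos [ 0.6649 -0.0433  0.1521] yaw -3.0086 op 0.62 shift [-0.003  -0.001   0.0962] turn -0.0 rows 1.9240285129859036
```

```bash
python3 drive.py '[[0,0,0,0.04,0],[0,0,0,0.08,0],[0,0,0,0.094,0],[0,0,0,0.096,0],[0,0,0,0.098,0]]'; python3 drive.py '[[0,0,0,0.001,0],[0,0,0,0.002,0],[0,0,0,0.002,0]]';python3 to.py .6687 -.0436 .053 -3.0085
```

```text
t: 33.05
tool_pos: [0.6672, -0.043, 0.0577]
eef_rot: [[-0.991, -0.133, 0.012], [-0.133, 0.991, 0.002], [-0.012, 0.0, -1.0]]
wrist_force: [1.2, 0.5, -0.7]
opening: 0.621
grasp_force: 63.8
t: 33.35
tool_pos: [0.6677, -0.0432, 0.0558]
eef_rot: [[-0.991, -0.133, 0.013], [-0.133, 0.991, 0.002], [-0.013, 0.0, -1.0]]
wrist_force: [0.2, -0.4, -1.8]
opening: 0.616
grasp_force: 63.8
pos [ 0.6677 -0.0432  0.0558] yaw -3.0083 op 0.62 shift [-0.0009 -0.0005  0.0028] turn 0.0 rows 0.05970365706884535
```

```bash
python3 drive.py '[[0,0,0,0.001,0],[0,0,0,0.002,0],[0,0,0,0.003,0],[0,0,0,0.003,0]]'; python3 drive.py '[[0.75,0,0,0,0],[0.75,0,0,0,0],[0.75,0,0,0,0],[0.75,0,0,-0.03,0],[0.75,0,0,-0.07,0]]'; python3 drive.py '[[0,0.03,0,0,0],[0,0.06,0,0,0],[0,0.06,0,0,0],[0,0.06,0,0.04,0],[0,0.06,0,0.065,0]]';  python3 to.py .6687 -.0436 .05 -3.0085
```

```text
t: 33.75
tool_pos: [0.6674, -0.0432, 0.0538]
eef_rot: [[-0.991, -0.133, 0.013], [-0.133, 0.991, 0.002], [-0.013, 0.0, -1.0]]
wrist_force: [-4.7, 1.1, 9.9]
opening: 0.616
grasp_force: 65.0
t: 34.25
tool_pos: [0.664, -0.0429, 0.1194]
eef_rot: [[-0.991, -0.133, 0.005], [-0.133, 0.991, 0.003], [-0.006, 0.002, -1.0]]
wrist_force: [-0.3, -0.2, 0.8]
opening: 0.75
grasp_force: 0.0
t: 34.75
tool_pos: [0.6079, -0.0512, 0.0548]
eef_rot: [[-0.991, -0.133, 0.012], [-0.133, 0.991, 0.002], [-0.012, 0.0, -1.0]]
wrist_force: [0.3, -0.0, -0.5]
opening: 0.001
grasp_force: 0.0
pos [ 0.6079 -0.0512  0.0548] yaw -3.0085 op 0.0 shift [-0.0612 -0.0006  0.0056] turn 0.0 rows 1.2297270285421198
```

```bash
python3 drive.py '[[0,-0.01,0,0.004,0],[0,-0.018,0,0.006,0],[0,-0.024,0,0.006,0],[0,-0.03,0,0.006,0],[0,-0.034,0,0.006,0]]'; python3 drive.py '[[0,-0.002,0,0,0],[0,-0.004,0,0,0],[0,-0.006,0,0,0]]'; python3 drive.py '[[0,-0.001,0,0,0],[0,-0.002,0,0,0]]'; python3 drive.py '[[0,-0.001,0,0,0],[0,-0.002,0,0,0]]'
```

```text
t: 35.25
tool_pos: [0.6426, -0.0466, 0.0513]
eef_rot: [[-0.991, -0.133, 0.013], [-0.133, 0.991, 0.002], [-0.013, -0.0, -1.0]]
wrist_force: [-1.5, -1.5, 0.7]
opening: -0.002
grasp_force: 0.3
t: 35.55
tool_pos: [0.6471, -0.0458, 0.0506]
eef_rot: [[-0.991, -0.133, 0.011], [-0.133, 0.991, 0.002], [-0.011, 0.001, -1.0]]
wrist_force: [-3.2, 0.0, 0.6]
opening: -0.001
grasp_force: 0.2
t: 35.75
tool_pos: [0.6489, -0.0456, 0.0503]
eef_rot: [[-0.991, -0.133, 0.011], [-0.133, 0.991, 0.002], [-0.011, 0.0, -1.0]]
wrist_force: [-3.6, -1.3, 1.6]
opening: -0.001
grasp_force: 0.2
t: 35.95
tool_pos: [0.6494, -0.0458, 0.0499]
eef_rot: [[-0.991, -0.132, 0.008], [-0.132, 0.991, 0.001], [-0.008, -0.0, -1.0]]
wrist_force: [-7.1, -2.4, 2.0]
opening: -0.004
grasp_force: 0.1
```

```bash
python3 drive.py '[[0,-0.001,0,0,0],[0,-0.002,0,0,0]]'; python3 drive.py '[[0,0.02,0,0,0],[0,0.04,0,-0.05,0],[0.5,0.04,0,-0.09,0],[1,0.04,0,-0.1,0]]'; python3 to.py .4075 .2465 .15 -3.0085
```

```text
t: 36.15
tool_pos: [0.6493, -0.0457, 0.0493]
eef_rot: [[-0.991, -0.132, 0.004], [-0.132, 0.991, 0.0], [-0.004, -0.0, -1.0]]
wrist_force: [-11.8, -2.8, 2.8]
opening: -0.0
grasp_force: 0.0
t: 36.55
tool_pos: [0.6156, -0.0511, 0.1555]
eef_rot: [[-0.991, -0.133, 0.02], [-0.133, 0.991, 0.001], [-0.02, -0.002, -1.0]]
wrist_force: [0.2, -0.2, -0.1]
opening: 0.329
grasp_force: 0.0
pos [ 0.6156 -0.0511  0.1555] yaw -3.0084 op 0.33 shift [0.1668 0.3226 0.0015] turn 0.0 rows 7.26391671028039
```

Cup C is home, stalled at 12 N. Next is cup B into seat 1.

```bash
python3 drive.py '[[1,0.02,0.04,0,0],[1,0.04,0.08,0,0],[1,0.06,0.12,0,0],[1,0.08,0.16,0,0],[1,0.1,0.194,0,0]]';python3 drive.py '[[1,0.02,0.04,0,0],[1,0.04,0.08,0,0],[1,0.06,0.12,0,0],[1,0.067,0.129,0,0],[1,0.067,0.129,0,0]]'; python3 -c "
from h import *
c=shot('top','t6.png');im=cv2.imread('pics/t6.png')
for n,p in(('A',(.4076,.3515)),('B',(.4075,.2465))):print(n,proj(c,[(*p,.07)]))"; python3 to.py .4075 .2465 .022 -3.0085
```

```text
t: 37.05
tool_pos: [0.4869, 0.1304, 0.1488]
eef_rot: [[-0.991, -0.133, 0.012], [-0.133, 0.991, 0.003], [-0.013, 0.002, -1.0]]
wrist_force: [-0.4, 0.2, 0.7]
opening: 1.001
grasp_force: 0.0
t: 37.55
tool_pos: [0.4031, 0.2488, 0.1482]
eef_rot: [[-0.991, -0.136, 0.011], [-0.136, 0.991, 0.002], [-0.012, 0.001, -1.0]]
wrist_force: [0.4, -0.6, -0.5]
opening: 0.997
grasp_force: 0.0
A [[147.38717081 262.10957059]]
B [[185.63587003 262.38049138]]
pos [0.4042 0.2479 0.1482] yaw -3.0067 op 1.0 shift [-0.0015 -0.0019  0.1263] turn 0.002 rows 2.5258372499089443
```

```bash
python3 drive.py '[[1,-0.002,-0.002,0.04,0],[1,-0.002,-0.002,0.08,0],[1,-0.002,-0.002,0.11,0],[1,-0.002,-0.002,0.126,0],[1,-0.002,-0.002,0.126,0]]'; python3 drive.py '[[0,0,0,0,0],[0,0,0,0,0],[0,0,0,0,0],[0,0,0,0,0],[0,0,0,0,0]]';python3 drive.py '[[0,0,0,-0.03,0],[0,0,0,-0.07,0],[0,0,0,-0.11,0],[0,0,0,-0.13,0],[0,0,0,-0.13,0]]';  python3 to.py .658 .0357 .15 -3.0085
```

```text
t: 38.1
tool_pos: [0.4072, 0.244, 0.02]
eef_rot: [[-0.991, -0.13, 0.008], [-0.13, 0.991, 0.0], [-0.008, -0.001, -1.0]]
wrist_force: [-0.3, -0.5, 1.2]
opening: 0.998
grasp_force: 0.0
t: 38.6
tool_pos: [0.4092, 0.2464, 0.0237]
eef_rot: [[-0.991, -0.133, 0.015], [-0.133, 0.991, 0.003], [-0.015, 0.001, -1.0]]
wrist_force: [0.1, -1.2, 7.6]
opening: 0.619
grasp_force: 62.8
t: 39.1
tool_pos: [0.4082, 0.2467, 0.1555]
eef_rot: [[-0.991, -0.133, 0.017], [-0.133, 0.991, 0.005], [-0.018, 0.002, -1.0]]
wrist_force: [0.3, 0.1, -1.9]
opening: 0.616
grasp_force: 63.6
pos [0.4082 0.2467 0.1555] yaw -3.0081 op 0.62 shift [-0.2193 -0.2424  0.0089] turn 0.0 rows 6.540127375559535
```

```bash
python3 drive.py '[[0,-0.03,-0.033,0,0],[0,-0.06,-0.066,0,0],[0,-0.09,-0.1,0,0],[0,-0.12,-0.133,0,0],[0,-0.15,-0.166,0,0]]';python3 drive.py '[[0,-0.03,-0.033,0,0],[0,-0.06,-0.066,0,0],[0,-0.069,-0.076,0,0],[0,-0.069,-0.076,0,0],[0,-0.069,-0.076,0,0]]';python3 to.py .658 .0357 .0545 -3.0085
```

```text
t: 39.6
tool_pos: [0.577, 0.0998, 0.1521]
eef_rot: [[-0.991, -0.133, 0.009], [-0.133, 0.991, 0.002], [-0.009, 0.001, -1.0]]
wrist_force: [0.6, 0.6, -1.7]
opening: 0.621
grasp_force: 63.8
t: 40.1
tool_pos: [0.6539, 0.0351, 0.1526]
eef_rot: [[-0.991, -0.133, 0.008], [-0.133, 0.991, 0.003], [-0.008, 0.002, -1.0]]
wrist_force: [-0.3, 0.1, -2.4]
opening: 0.618
grasp_force: 64.0
pos [0.6539 0.0351 0.1526] yaw -3.0086 op 0.62 shift [-0.0034 -0.0002  0.0981] turn -0.0 rows 1.9631944813087046
```

```bash
python3 drive.py '[[0,-0.001,0,0.04,0],[0,-0.001,0,0.08,0],[0,-0.001,0,0.096,0],[0,-0.001,0,0.099,0],[0,-0.001,0,0.101,0]]'; python3 drive.py '[[0,0,0,0.001,0],[0,0,0,0.002,0],[0,0,0,0.002,0]]'
```

```text
t: 40.6
tool_pos: [0.6557, 0.0367, 0.0532]
eef_rot: [[-0.991, -0.134, 0.009], [-0.134, 0.991, 0.003], [-0.009, 0.001, -1.0]]
wrist_force: [-3.0, 0.8, 5.1]
opening: 0.618
grasp_force: 63.9
t: 40.9
tool_pos: [0.657, 0.0361, 0.0532]
eef_rot: [[-0.991, -0.134, 0.011], [-0.134, 0.991, 0.003], [-0.012, 0.001, -1.0]]
wrist_force: [-4.9, 1.1, 6.3]
opening: 0.621
grasp_force: 64.6
```

```bash
python3 drive.py '[[0.75,0,0,0,0],[0.75,0,0,0,0],[0.75,0,0,0,0],[0.75,0,0,-0.03,0],[0.75,0,0,-0.07,0]]'; python3 drive.py '[[0,0.03,0,0,0],[0,0.057,0,0,0],[0,0.057,0,0,0],[0,0.057,0,0.04,0],[0,0.057,0,0.07,0]]';  python3 to.py .6387 .033 .05 -3.0085
```

```text
t: 41.4
tool_pos: [0.6548, 0.0352, 0.1198]
eef_rot: [[-0.991, -0.133, 0.006], [-0.133, 0.991, 0.002], [-0.006, 0.002, -1.0]]
wrist_force: [0.7, 0.3, 0.7]
opening: 0.752
grasp_force: 0.0
t: 41.9
tool_pos: [0.6023, 0.0276, 0.0507]
eef_rot: [[-0.991, -0.133, 0.014], [-0.133, 0.991, 0.002], [-0.014, -0.0, -1.0]]
wrist_force: [0.4, -0.0, 0.0]
opening: -0.0
grasp_force: 0.0
pos [0.6023 0.0276 0.0507] yaw -3.0085 op -0.0 shift [-0.0368  0.0005  0.0012] turn 0.0 rows 0.7356341030874325
```

```bash
python3 drive.py '[[0,-0.01,0,0,0],[0,-0.018,0,0,0],[0,-0.024,0,0,0],[0,-0.029,0,0,0],[0,-0.033,0,0,0]]'; python3 drive.py '[[0,-0.002,0,0,0],[0,-0.004,0,0,0],[0,-0.005,0,0,0]]'; python3 drive.py '[[0,-0.001,0,0,0],[0,-0.002,0,0,0]]'; python3 drive.py '[[0,-0.001,0,0,0],[0,-0.002,0,0,0]]'
```

```text
t: 42.4
tool_pos: [0.635, 0.0322, 0.0526]
eef_rot: [[-0.991, -0.133, 0.013], [-0.133, 0.991, 0.002], [-0.013, 0.0, -1.0]]
wrist_force: [-1.1, -1.2, 0.9]
opening: 0.002
grasp_force: 0.2
t: 42.7
tool_pos: [0.6386, 0.0329, 0.0516]
eef_rot: [[-0.991, -0.133, 0.011], [-0.133, 0.991, 0.002], [-0.011, 0.001, -1.0]]
wrist_force: [-3.1, 1.5, 1.2]
opening: 0.001
grasp_force: 0.2
t: 42.9
tool_pos: [0.639, 0.0333, 0.051]
eef_rot: [[-0.991, -0.133, 0.008], [-0.133, 0.991, 0.002], [-0.008, 0.001, -1.0]]
wrist_force: [-6.9, 0.3, 1.4]
opening: -0.002
grasp_force: 0.0
t: 43.1
tool_pos: [0.6388, 0.0333, 0.0502]
eef_rot: [[-0.991, -0.133, 0.004], [-0.133, 0.991, 0.002], [-0.004, 0.001, -1.0]]
wrist_force: [-11.3, -1.5, 1.7]
opening: 0.004
grasp_force: 0.0
```

Cup B is home. Cup A next; I'll retreat and approach it.

```bash
python3 drive.py '[[0,0.015,0,0,0],[0,0.03,0,-0.05,0],[0.5,0.03,0,-0.09,0],[1,0.03,0,-0.1,0]]'; python3 drive.py '[[1,0.03,0.04,0,0],[1,0.06,0.08,0,0],[1,0.09,0.12,0,0],[1,0.12,0.16,0,0],[1,0.15,0.2,0,0]]'; python3 drive.py '[[1,0.03,0.04,0,0],[1,0.06,0.08,0,0],[1,0.088,0.113,0,0],[1,0.088,0.113,0,0],[1,0.088,0.113,0,0]]';python3 -c "
from h import *
c=shot('wrist','w4.png')";python3 to.py .4076 .3505 .022 -3.0085
```

```text
t: 43.5
tool_pos: [0.6152, 0.0288, 0.1566]
eef_rot: [[-0.991, -0.133, 0.021], [-0.133, 0.991, 0.001], [-0.021, -0.001, -1.0]]
wrist_force: [1.0, -0.1, 0.6]
opening: 0.333
grasp_force: 0.0
t: 44.0
tool_pos: [0.4357, 0.2087, 0.1495]
eef_rot: [[-0.991, -0.132, 0.013], [-0.132, 0.991, 0.003], [-0.013, 0.001, -1.0]]
wrist_force: [0.4, 1.5, -0.1]
opening: 0.997
grasp_force: 0.0
t: 44.5
tool_pos: [0.3342, 0.3086, 0.1486]
eef_rot: [[-0.991, -0.136, 0.012], [-0.135, 0.991, 0.002], [-0.013, 0.001, -1.0]]
wrist_force: [1.1, -0.5, 0.2]
opening: 0.998
grasp_force: 0.0
pos [0.3349 0.308  0.1487] yaw -3.0077 op 1.0 shift [-0.076   0.0323  0.1277] turn 0.001 rows 3.04128152108777
```

View pics/w4.png

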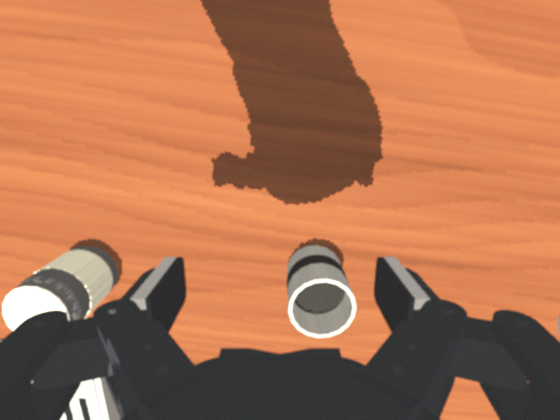

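The wrist view shows cup A ahead with its rim centred near (322,307). I'll check its position.

```bash
python3 -c "
from h import *
print(ray(shot('wrist'),(322,307),.07))"; python3 drive.py '[[1,-0.038,0.016,0,0],[1,-0.076,0.032,0,0],[1,-0.076,0.032,0,0],[1,-0.076,0.032,0.02,0]]';python3 to.py .4076 .3505 .022 -3.0085
```

```text
[0.405974   0.35046331 0.07      ]
t: 45.0
tool_pos: [0.4096, 0.3499, 0.1309]
eef_rot: [[-0.991, -0.13, 0.016], [-0.13, 0.992, 0.005], [-0.016, 0.003, -1.0]]
wrist_force: [0.1, -0.3, -0.5]
opening: 0.997
grasp_force: 0.0
pos [0.4096 0.3499 0.1309] yaw -3.0116 op 1.0 shift [0.0037 0.0006 0.1088] turn -0.003 rows 2.1774597153938458
```

```bash
python3 drive.py '[[1,0.002,0,0.04,0],[1,0.002,0,0.08,0],[1,0.002,0,0.108,0],[1,0.002,0,0.108,0]]'; python3 drive.py '[[0,0,0,0,0],[0,0,0,0,0],[0,0,0,0,0],[0,0,0,0,0],[0,0,0,0,0]]';python3 drive.py '[[0,0,0,-0.03,0],[0,0,0,-0.07,0],[0,0,0,-0.11,0],[0,0,0,-0.13,0],[0,0,0,-0.13,0]]';  python3 to.py .6474 .1149 .15 -3.0085
```

```text
t: 45.4
tool_pos: [0.4028, 0.3463, 0.0178]
eef_rot: [[-0.991, -0.13, 0.005], [-0.13, 0.991, -0.002], [-0.005, -0.003, -1.0]]
wrist_force: [0.6, -0.4, 0.4]
opening: 0.999
grasp_force: 0.0
t: 45.9
tool_pos: [0.4067, 0.3505, 0.0236]
eef_rot: [[-0.991, -0.133, 0.015], [-0.133, 0.991, 0.004], [-0.016, 0.002, -1.0]]
wrist_force: [0.2, 0.1, 7.1]
opening: 0.62
grasp_force: 63.0
t: 46.4
tool_pos: [0.4054, 0.3508, 0.1554]
eef_rot: [[-0.991, -0.133, 0.017], [-0.133, 0.991, 0.006], [-0.018, 0.004, -1.0]]
wrist_force: [0.0, 0.5, -2.0]
opening: 0.619
grasp_force: 63.6
pos [0.4054 0.3508 0.1554] yaw -3.0081 op 0.62 shift [-0.2083 -0.266   0.0082] turn 0.0 rows 6.759559058694045
```

```bash
python3 drive.py '[[0,-0.03,-0.038,0,0],[0,-0.06,-0.076,0,0],[0,-0.09,-0.114,0,0],[0,-0.12,-0.152,0,0],[0,-0.148,-0.19,0,0]]';python3 drive.py '[[0,-0.03,-0.038,0,0],[0,-0.06,-0.076,0,0],[0,-0.06,-0.076,0,0],[0,-0.06,-0.076,0,0],[0,-0.06,-0.076,0,0]]';python3 to.py .6474 .1149 .0545 -3.0085
```

```text
t: 46.9
tool_pos: [0.5757, 0.179, 0.1515]
eef_rot: [[-0.991, -0.133, 0.009], [-0.133, 0.991, 0.002], [-0.01, 0.001, -1.0]]
wrist_force: [0.8, 1.2, -1.0]
opening: 0.622
grasp_force: 63.9
t: 47.4
tool_pos: [0.6433, 0.1138, 0.1523]
eef_rot: [[-0.991, -0.134, 0.008], [-0.134, 0.991, 0.002], [-0.009, 0.001, -1.0]]
wrist_force: [0.4, 0.3, -2.3]
opening: 0.616
grasp_force: 64.1
pos [0.6433 0.1138 0.1523] yaw -3.0077 op 0.62 shift [-0.0034  0.0004  0.0978] turn 0.001 rows 1.9573277834070746
```

```bash
python3 drive.py '[[0,-0.001,0,0.04,0],[0,-0.001,0,0.08,0],[0,-0.001,0,0.096,0],[0,-0.001,0,0.099,0],[0,-0.001,0,0.101,0]]'; python3 drive.py '[[0,0,0,0.001,0],[0,0,0,0.002,0],[0,0,0,0.002,0]]'; python3 drive.py '[[0.75,0,0,0,0],[0.75,0,0,0,0],[0.75,0,0,0,0],[0.75,0,0,-0.03,0],[0.75,0,0,-0.07,0]]'; python3 drive.py '[[0,0.03,0,0,0],[0,0.057,0,0,0],[0,0.057,0,0,0],[0,0.057,0,0.04,0],[0,0.057,0,0.07,0]]';  python3 to.py .6283 .1123 .05 -3.0085
```

```text
t: 47.9
tool_pos: [0.6442, 0.1149, 0.0527]
eef_rot: [[-0.991, -0.135, 0.008], [-0.135, 0.991, 0.001], [-0.008, 0.0, -1.0]]
wrist_force: [-8.6, -0.3, 15.4]
opening: 0.618
grasp_force: 65.4
t: 48.2
tool_pos: [0.6446, 0.1149, 0.0527]
eef_rot: [[-0.991, -0.135, 0.009], [-0.135, 0.991, 0.001], [-0.009, -0.0, -1.0]]
wrist_force: [-8.4, -0.4, 12.7]
opening: 0.617
grasp_force: 65.9
t: 48.7
tool_pos: [0.644, 0.1136, 0.1186]
eef_rot: [[-0.991, -0.133, 0.006], [-0.133, 0.991, 0.002], [-0.006, 0.001, -1.0]]
wrist_force: [0.9, -0.8, 1.1]
opening: 0.748
grasp_force: 0.0
t: 49.2
tool_pos: [0.5915, 0.1063, 0.0496]
eef_rot: [[-0.991, -0.133, 0.014], [-0.133, 0.991, 0.002], [-0.014, 0.0, -1.0]]
wrist_force: [-0.2, -1.2, -1.0]
opening: 0.0
grasp_force: 0.0
pos [0.5915 0.1063 0.0496] yaw -3.008 op 0.0 shift [-0.0372  0.001   0.0001] turn 0.0 rows 0.7448012192168444
```

```bash
python3 drive.py '[[0,-0.01,0.001,0,0],[0,-0.018,0.001,0,0],[0,-0.024,0.001,0,0],[0,-0.029,0.001,0,0],[0,-0.033,0.001,0,0]]'; python3 drive.py '[[0,-0.002,0,0,0],[0,-0.004,0,0,0],[0,-0.005,0,0,0]]'; python3 drive.py '[[0,-0.001,0,0,0],[0,-0.002,0,0,0]]'; python3 drive.py '[[0,-0.001,0,0,0],[0,-0.002,0,0,0]]'
```

```text
t: 49.7
tool_pos: [0.6244, 0.1116, 0.0516]
eef_rot: [[-0.991, -0.133, 0.013], [-0.133, 0.991, 0.002], [-0.013, 0.0, -1.0]]
wrist_force: [-1.6, 0.2, 0.9]
opening: -0.002
grasp_force: 0.2
t: 50.0
tool_pos: [0.6279, 0.1121, 0.0506]
eef_rot: [[-0.991, -0.133, 0.011], [-0.133, 0.991, 0.002], [-0.011, 0.001, -1.0]]
wrist_force: [-3.1, -0.5, 0.9]
opening: -0.001
grasp_force: 0.2
t: 50.2
tool_pos: [0.6284, 0.1126, 0.05]
eef_rot: [[-0.991, -0.133, 0.008], [-0.133, 0.991, 0.003], [-0.008, 0.001, -1.0]]
wrist_force: [-5.8, -0.1, 1.5]
opening: 0.004
grasp_force: 0.0
t: 50.4
tool_pos: [0.6284, 0.1124, 0.0494]
eef_rot: [[-0.991, -0.133, 0.004], [-0.133, 0.991, 0.001], [-0.005, 0.001, -1.0]]
wrist_force: [-11.4, -1.0, 1.4]
opening: 0.002
grasp_force: 0.0
```

All three pushes stalled at the same depth. I'll retreat clear of everything for a final look.

```bash
python3 drive.py '[[0,0.015,0,0,0],[0,0.03,0,-0.05,0],[0,0.03,0,-0.1,0],[0,0.03,0,-0.13,0]]'; python3 drive.py '[[0,0.03,-0.04,0,0],[0,0.06,-0.08,0,0],[0,0.09,-0.12,0,0],[0,0.12,-0.16,0,0],[0,0.15,-0.2,0,0]]';python3 drive.py '[[0,0,-0.05,0,0],[0,0,-0.1,0,0],[0,0,-0.15,0,0],[0,0,-0.2,0,0],[0,0,-0.2,0,0]]' ; python3 -c "
from h import *
st();c=shot('top','t7.png');im=cv2.imread('pics/t7.png');cv2.imwrite('pics/t7c.png',cv2.resize(im[140:280,130:330],None,fx=4,fy=4,interpolation=cv2.INTER_CUBIC))"
```

```text
t: 50.8
tool_pos: [0.6022, 0.1084, 0.1838]
eef_rot: [[-0.991, -0.133, 0.016], [-0.133, 0.991, 0.002], [-0.016, 0.0, -1.0]]
wrist_force: [0.6, 0.1, -0.2]
opening: 0.001
grasp_force: 0.0
t: 51.3
tool_pos: [0.4783, -0.1116, 0.1788]
eef_rot: [[-0.991, -0.133, 0.013], [-0.133, 0.991, 0.001], [-0.013, -0.001, -1.0]]
wrist_force: [0.6, -0.2, 0.2]
opening: -0.0
grasp_force: 0.0
t: 51.8
tool_pos: [0.5065, -0.315, 0.1783]
eef_rot: [[-0.992, -0.127, 0.014], [-0.127, 0.992, -0.003], [-0.014, -0.004, -1.0]]
wrist_force: [0.3, 0.8, 0.8]
opening: -0.002
grasp_force: 0.0
51.8 [ 0.5065 -0.315   0.1783] [[-0.992, -0.127, 0.014], [-0.127, 0.992, -0.003], [-0.014, -0.004, -1.0]] [0.3 0.8 0.8] -0.0015524918150569074 0.0 [-0.68  0.44 -0.16  0.96  0.01 -0.81]
```

View pics/t7c.png

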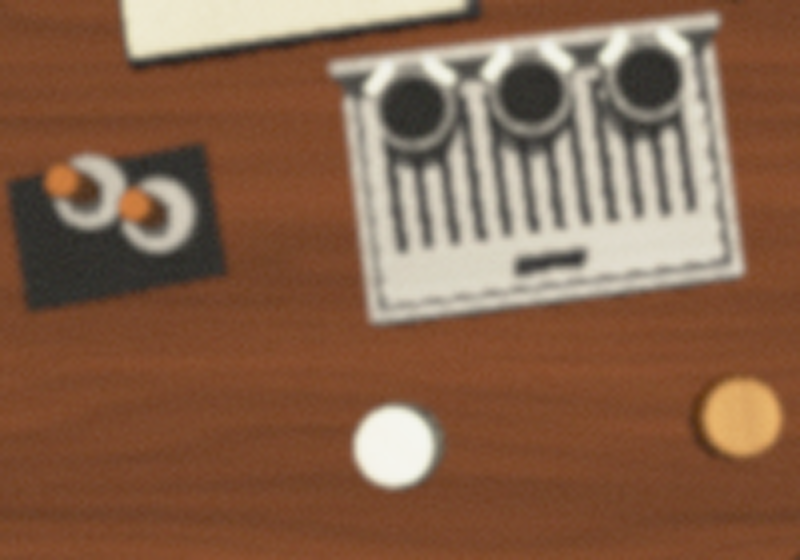

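All three cups sit in their notches, at crop (412,106), (529,92) and (648,77). The grate is flat, the tampers are on the mat, and the tin and jar haven't moved. I'll do a numeric check, then hand in.

```bash
python3 -c "
from h import *
c=shot('top')
ok=True
for p,s in(((412,106),(.665,.1173)),((529,92),(.6756,.038)),((648,77),(.6862,-.0413))):
    e=ray(c,(np.array(p)+.5)/4-.5+(130,140),.1)[:2]-s;print(e);ok&=np.linalg.norm(e)<.005
if ok:print(bot.finish_job())"
```

```text
[0.00143977 0.00028228]
[0.00052763 0.00131399]
[0.00041845 0.00087211]
the job is handed in; nothing more can be done
None
```

The job is handed in at about 52 s: both tampers are upright on the mat, the grate is hooked and flat in the tray, all three cups measured within 2 mm of their seats, and the jar and tin were left where they stood; no verdict came back.

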